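Pack the dried clay eggs in two layers for the kiln

TASK

Pack the dry clay eggs for the trip to the kiln: lift the tray out of the carrying box and set it down flat on the place mat, lay every large egg lengthwise in its own nest in the bottom of the box, put the tray back level in the box over them, and only then lay every small egg lengthwise in its own nest in the tray. Lower each egg until it lies in its nest before you let go of it, and leave the bunnies and tumblers where they stand. The number of eggs differs from time to time.

Things in the scene. Friction and masses are not known exactly. Their poses are not given: they have to be found in the camera images.
- box: Open plywood carrying box, 266 (its x) x 156 mm outside, 84 mm high, walls 8 mm; it does not move. Origin: centre of its underside, z up. Inside (250 x 140 mm) a board with four oval nests has its top 18 mm above the origin; blocks (14 x 14 mm) in the inside corners end 60 mm above the origin and carry the tray's corners.
- tray: Lift-out tray, a board 242 (its x) x 132 x 8 mm with four oval nests, 240 g; 4 mm play all round in the box. Origin: centre of its underside, z up. Bar handle over its middle: 16 mm wide (x), 76 long (y), 16 high, centre 38 mm above the origin, a post under each end; grip it closing along x. It starts in the box, origin 60 mm above the box's. A half turn makes no difference.
- box_nest0 (a point): One of the four nests for large eggs in the bottom of the box: centre of the oval cut-out, level with the nest board's top; the oval is 34 mm along the box's x and 44 mm along the box's y. A large egg lies in it lengthwise along the box's y, its middle about 14 mm above this point (22 mm if beside the nest).
- box_nest1 (a point): One of the four nests for large eggs in the bottom of the box: centre of the oval cut-out, level with the nest board's top; the oval is 34 mm along the box's x and 44 mm along the box's y. A large egg lies in it lengthwise along the box's y, its middle about 14 mm above this point (22 mm if beside the nest).
- box_nest2 (a point): One of the four nests for large eggs in the bottom of the box: centre of the oval cut-out, level with the nest board's top; the oval is 34 mm along the box's x and 44 mm along the box's y. A large egg lies in it lengthwise along the box's y, its middle about 14 mm above this point (22 mm if beside the nest).
- box_nest3 (a point): One of the four nests for large eggs in the bottom of the box: centre of the oval cut-out, level with the nest board's top; the oval is 34 mm along the box's x and 44 mm along the box's y. A large egg lies in it lengthwise along the box's y, its middle about 14 mm above this point (22 mm if beside the nest).
- tray_nest0 (a point): One of the four nests for small eggs in the tray: centre of the oval cut-out, level with the tray board's top; the oval is 24 mm along the tray's x and 32 mm along the tray's y. A small egg lies in it lengthwise along the tray's y, its middle about 10.5 mm above this point (16 mm if beside the nest).
- tray_nest1 (a point): One of the four nests for small eggs in the tray: centre of the oval cut-out, level with the tray board's top; the oval is 24 mm along the tray's x and 32 mm along the tray's y. A small egg lies in it lengthwise along the tray's y, its middle about 10.5 mm above this point (16 mm if beside the nest).
- tray_nest2 (a point): One of the four nests for small eggs in the tray: centre of the oval cut-out, level with the tray board's top; the oval is 24 mm along the tray's x and 32 mm along the tray's y. A small egg lies in it lengthwise along the tray's y, its middle about 10.5 mm above this point (16 mm if beside the nest).
- tray_nest3 (a point): One of the four nests for small eggs in the tray: centre of the oval cut-out, level with the tray board's top; the oval is 24 mm along the tray's x and 32 mm along the tray's y. A small egg lies in it lengthwise along the tray's y, its middle about 10.5 mm above this point (16 mm if beside the nest).
- large_egg0: Large plain grey clay egg, 44 mm thick, 58 mm long, 100 g, lying on its side; origin at its middle, x axis along its length (ends nearly alike), the other axes roll with it. Pushed, it rolls a little way. It starts on the drying board. Absent in some starts.
- large_egg1: Large plain grey clay egg, 44 mm thick, 58 mm long, 100 g, lying on its side; origin at its middle, x axis along its length (ends nearly alike), the other axes roll with it. Pushed, it rolls a little way. It starts on the drying board. Absent in some starts.
- large_egg2: Large plain grey clay egg, 44 mm thick, 58 mm long, 100 g, lying on its side; origin at its middle, x axis along its length (ends nearly alike), the other axes roll with it. Pushed, it rolls a little way. It starts on the drying board. Absent in some starts.
- small_egg0: Small plain grey clay egg, 32 mm thick, 42 mm long, 40 g, lying on its side; origin at its middle, x axis along its length (ends nearly alike), the other axes roll with it. Pushed, it rolls a little way. It starts on the drying board. Absent in some starts.
- small_egg1: Small plain grey clay egg, 32 mm thick, 42 mm long, 40 g, lying on its side; origin at its middle, x axis along its length (ends nearly alike), the other axes roll with it. Pushed, it rolls a little way. It starts on the drying board. Absent in some starts.
- small_egg2: Small plain grey clay egg, 32 mm thick, 42 mm long, 40 g, lying on its side; origin at its middle, x axis along its length (ends nearly alike), the other axes roll with it. Pushed, it rolls a little way. It starts on the drying board. Absent in some starts.
- small_egg3: Small plain grey clay egg, 32 mm thick, 42 mm long, 40 g, lying on its side; origin at its middle, x axis along its length (ends nearly alike), the other axes roll with it. Pushed, it rolls a little way. It starts on the drying board. Absent in some starts.
- drying_board: Plank board 380 (its x) x 260 mm, 10 mm thick, on which the eggs dry, with an edge strip 8 mm wide that stands 8 mm higher all round; it does not move. Origin: centre of its underside. It lies to the robot's left or right.
- placemat: Empty grey woven place mat, 300 x 200 x 3 mm (long side along its x), lying flat on the other side of the box from the drying board, fixed. Origin: centre of its underside.
- bunny_on_board: Brown bunny figure 64 mm tall, 34 mm across, standing among the eggs on the drying board; origin at the centre of its foot. A bystander.
- bunny_by_box: The same bunny figure, standing beyond the far end of the box; origin at the centre of its foot. A bystander.
- tumbler0: Empty bluish drinking tumbler, 68 mm across, 88 mm tall, beyond the working area; origin at the centre of its foot. A bystander.
- tumbler1: Empty bluish drinking tumbler, 68 mm across, 88 mm tall, beyond the working area; origin at the centre of its foot. A bystander.
- tumbler2: Empty bluish drinking tumbler, 68 mm across, 88 mm tall, beyond the working area; origin at the centre of its foot. A bystander.

How it is judged:
By the outcome, as a careful person would: the job done as asked, in the order asked, and still so for the second after the job is handed in, with the robot touching nothing.
Of large_egg0, large_egg1, large_egg2 only 2 to 3 are there at a start; the rules pass over those that are not, and their reading is None.
Of small_egg0, small_egg1, small_egg2, small_egg3 only 3 to 4 are there at a start; the rules pass over those that are not, and their reading is None.
At some moment in a run one of large_egg0, large_egg1, large_egg2, small_egg0, small_egg1, small_egg2, small_egg3 may be knocked a few centimetres aside while the robot is not near it.
It also fails if it takes over 210 s, if anything falls off the work surface, if the arm or the gripper's body presses on something with over 40 N, if the wrist force passes 120 N, or if a joint passes its speed limit or range.

ROBOT

A 6-joint arm with a two-finger parallel gripper is mounted at the origin on the work surface. World frame = base frame: x ahead of the robot, y to its left, z up, the work surface at z = 0. Lengths are in m, angles in rad, forces in N, time in s.
With the tool pointing down it reaches from about 0.3 to 0.875 m from the base axis. Payload 6.4 kg.
Tool frame: the origin (TCP) lies midway between the tips of the shut fingers; the grasp point (between the pads) lies 19 mm behind it (ctrl.pinch_z is the distance from the TCP to the grasp point, in m); z points along the fingers, y is the line along which they close (so a half turn about z gives the same grasp; the last joint's range is limited). The gripper opens to 85 mm and grips with 20 to 120 N. Pads are 22 mm wide; open, the fingers measure 114 mm over their backs; the gripper's body (76 mm by 85 mm) begins 54 mm behind the grasp point. The pads swing forward as they close: fully open they stand 13 mm farther back than shut.
Start: joints at [1.029, 0.181, 1.607, -0, 1.354, -0.206], TCP at [0.189, 0.543, 0.231] pointing down, gripper open.
Joint ranges: [-2.99, 2.99], [-0.89, 2.07], [0.3, 2.58], [-1.14, 4.28], [0, 2.63], [-3.12, 3.12]. Speed limits (rad/s): [2.57, 2.57, 3.01, 3.14, 3.14, 3.14].

INTERFACE

Orientations are given as a unit quaternion [w, x, y, z].
In Python, from bench import ctrl gives the robot as it stands.
- The arm moves only by the tool apply_moves, never from a script. Its argument "moves" is a list of rows, each an object with "jaw": the opening, from 0 (shut) to 1 (fully open); "offset": the shift along the tool's x, y, z in mm, a list of three; "rot": the turn, a rotation vector about the tool's x, y, z in degrees, a list of three. In form: [{"jaw": jaw, "offset": [dx, dy, dz], "rot": [ax, ay, az]}, ...]. A call has exactly 5 rows; each row shifts and turns the commanded pose from where the row before left it, along the tool's axes as they then stand; what a row does not reach is not made up. A row lasts 1/8 s, in which the tool goes at most 62.5 mm and 10.7 degrees, less where a joint would pass 70% of its speed; a pose out of reach is approached as far as the arm can. A call is refused whole if a number of a shift passes 62.5 or a number of a turn 10.7, either way. A call with a gripper value outside its range is refused whole. The fingers move at their own pace and stop on an object; the grip force is fixed at half the most. Time passes only in rows, so rows that do not move let the fingers close, or fill a call up. It gives the time, the measured TCP pose, the force, the opening and the grip force at its end, in the units of the state.
- ctrl.get_obs(): the state, without advancing time (a new reading comes with each control period).
- ctrl.camera(name): name is "scene" or "top"; returns (picture, depth): 420x560x3 uint8, red, green, blue; 420x560 float32, m along the optical axis (not along the pixel's ray), 0 where there is no reading.
- ctrl.camera_params(name): a dict with "K" (3x3 intrinsics, pixels), "dist" ([k1, k2, p1, p2, k3] as OpenCV has them; the pictures are not rectified), "cam_to_world" (4x4, takes a point from camera to world coordinates). Camera axes: x right, y down, z forward; pixel columns grow to the right and rows downward; lengths in m; the calibration is good to about 2 mm. A picture is of the moment at which its call begins. camera_params takes no time and is no camera call.
- ctrl.hand_in(): hands the job in; it is judged then, once.
Trained networks look in the newest picture that a camera, given by its name, has taken for a name from the list of things; names that differ only in an ending like _2 or _b are one class to them, and where a whole thing is asked for, a point or a joint stands for the part that bears it (a point fixed in the world has none). Each returns a list of dicts, best first, with "score" (0 to 1); they miss things now and then, are a little off and sometimes report something else, mostly with a low value. They report only what shows in the picture. A call takes as long as a camera call.
- ctrl.outline_of(camera, target): "region" (420x560 bool, what is visible of it) and "position" ([column, row] in pixels, amid what is visible of it).
The state is a dict: "time_s": time; "q": joint angles; "dq": joint speeds; "joint_efforts": joint torques, N m; "eef_pos": TCP position; "eef_rot": TCP orientation; "wrist_force": force on the tool from outside, world axes, zero at the start; "torque": the same for the moment, N m; "opening": opening from 0.0 (shut) to 1.0 (fully open); "grasp_force": force on a finger pad.
Only numpy, scipy, OpenCV 4.12 (cv2) and the standard library are available. Lean on these libraries where they do the work, as an engineer would, in place of code of your own. Each camera call takes 0.05 s, during which the arm holds its last target. There are 200 camera calls.

## Working session

There is one attempt and no reset: what is moved stays moved. The work goes in short steps, Python scripts to look and compute and a tool call to move; the robot and the scene stay as the last step left them, time stands still between calls to the robot, and variables do not carry over. Pictures are saved under pics/ and viewed, at most 14 in all, crops included, and the job is handed in when it is done.

Besides the shell and the picture viewer there is one more tool, called after "Emit:" in YAML: its name, and indented under it one key for each argument. apply_moves: Moves the arm, as the interface text tells. Its arguments: {"type":"object","properties":{"moves":{"type":"array"}},"required":["moves"]}

```bash
mkdir -p pics; ls; cat > h.py <<'E'
import numpy as np, cv2
from scipy.spatial.transform import Rotation as R
from bench import ctrl
def pts(name,depth,uv):
    p=ctrl.camera_params(name);K=np.array(p["K"]);T=np.array(p["cam_to_world"])
    uv=np.asarray(uv,float).reshape(-1,2)
    n=cv2.undistortPoints(uv[:,None],K,np.array(p["dist"],float))[:,0]
    z=depth[uv[:,1].astype(int),uv[:,0].astype(int)]
    c=np.c_[n*z[:,None],z]
    return (c@T[:3,:3].T+T[:3,3])[z>0]
def cloud(name,depth,region):
    v,u=np.nonzero(region);return pts(name,depth,np.c_[u,v])
def save(img,f): cv2.imwrite("pics/"+f,img[:,:,::-1])
def state():
    o=ctrl.get_obs();r=R.from_quat(np.roll(o["eef_rot"],-1)).as_matrix()
    print("t",round(o["time_s"],2),"tcp",np.round(np.array(o["eef_pos"])*1000,1),"yaw y-axis",round(np.degrees(np.arctan2(r[1,1],r[0,1])),1),"open",round(o["opening"],3),"gf",round(o["grasp_force"],1),"F",np.round(o["wrist_force"],1),"q6",np.round(o["q"][5],2))
    return o,r
E
python3 - <<'E'
from h import *
o,r=state(); print(r.round(2))
for c in("top","scene"):
    im,d=ctrl.camera(c); save(im,c+"0.png"); print(c,np.array(ctrl.camera_params(c)["cam_to_world"]).round(2).tolist())
    for t in("box","tray","placemat","drying_board","bunny_on_board","large_egg0","small_egg0","tray_nest0"):
        for x in ctrl.outline_of(c,t):
            P=cloud(c,d,x["region"]); print(t,round(x["score"],2),np.round(x["position"]),len(P),(np.median(P,0)*1000).round() if len(P) else None, (np.percentile(P,98,axis=0)*1000).round() if len(P) else None)
E
```

```text
pics
t 0.0 tcp [189.2 542.4 230.4] yaw y-axis 70.8 open 1.001 gf 0.0 F [ 0.1  0.4 -0.8] q6 -0.21
[[-0.94  0.33 -0.  ]
 [ 0.33  0.94 -0.  ]
 [ 0.   -0.   -1.  ]]
top [[0.02, -1.0, 0.03, 0.53], [-1.0, -0.02, 0.0, 0.0], [-0.0, -0.03, -1.0, 1.37], [0.0, 0.0, 0.0, 1.0]]
box 0.78 [302. 214.] 1818 [540. -25.  79.] [678.  71.  88.]
box 0.75 [280. 210.] 4304 [547.  -5.  67.] [664.  59. 105.]
box 0.16 [385. 234.] 7897 [ 505. -299.    2.] [ 649. -202.    8.]
tray 0.76 [277. 214.] 4425 [547.  -5.  67.] [664.  59. 105.]
tray 0.66 [304. 218.] 1858 [541. -23.  79.] [678.  71.  88.]
tray 0.4 [353. 125.] 608 [ 789. -199.   55.] [ 817. -168.   89.]
placemat 0.91 [387. 235.] 7897 [ 505. -299.    2.] [ 649. -202.    8.]
placemat 0.36 [304. 214.] 1872 [544. -28.  79.] [678.  71.  88.]
drying_board 0.59 [353. 125.] 541 [ 788. -202.   55.] [ 816. -168.   89.]
drying_board 0.57 [169. 223.] 12109 [512. 300.  10.] [691. 423.  20.]
drying_board 0.36 [280. 215.] 4219 [546.  -5.  67.] [663.  59. 105.]
bunny_on_board 0.46 [171. 225.] 12027 [513. 300.  10.] [691. 423.  20.]
bunny_on_board 0.43 [156. 210.] 118 [548
[... 1447 characters left out ...]
8. 334.  35.] [487. 349.  44.]
large_egg0 0.69 [438. 247.] 341 [397. 342.  43.] [407. 364.  55.]
large_egg0 0.5 [386. 246.] 298 [484. 259.  45.] [499. 272.  56.]
large_egg0 0.23 [288. 222.] 4173 [596.  62.  60.] [679.  71.  88.]
large_egg0 0.15 [291. 202.] 2056 [553. -10.  71.] [649.  41. 108.]
small_egg0 0.73 [412. 234.] 183 [392. 262.  34.] [405. 274.  44.]
small_egg0 0.51 [347. 280.] 162 [638. 264.  38.] [648. 275.  45.]
small_egg0 0.49 [372. 266.] 178 [552. 263.  35.] [560. 278.  44.]
small_egg0 0.27 [230. 180.] 3251 [ 518. -295.    6.] [ 648. -203.    9.]
tray_nest0 0.88 [292. 201.] 2083 [553. -10.  71.] [651.  41. 108.]
tray_nest0 0.43 [289. 218.] 4155 [595.  61.  61.] [679.  71.  88.]
```

```bash
python3 - <<'E'
import cv2
a=cv2.imread('pics/top0.png')[90:330,60:480]; cv2.imwrite('pics/top0c.png',cv2.resize(a,(798,456),interpolation=cv2.INTER_CUBIC))
E
```

```text
(no output)
```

View pics/top0c.png

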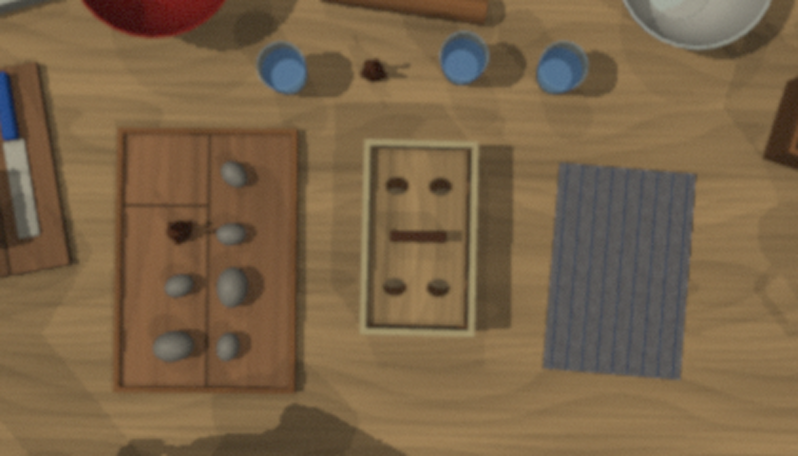

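View pics/scene0.png

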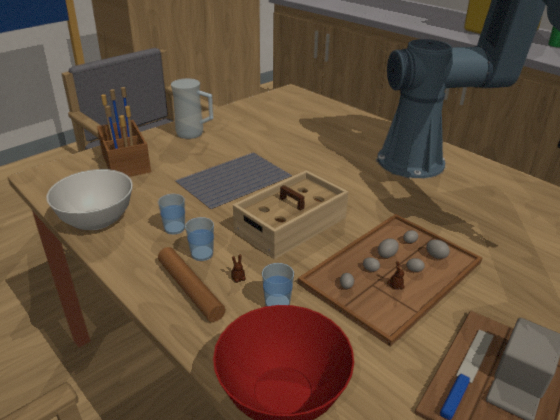

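```bash
cat >> h.py <<'E'
from scipy.optimize import least_squares
def full(name,d):
    v,u=np.mgrid[0:420,0:560]; uv=np.c_[u.ravel(),v.ravel()]; uv=uv[d.ravel()>0]; return pts(name,d,uv)*1000
def fit_egg(P,c,large,zc,crop=30):
    a,b=(29,22) if large else (21,16)
    Q=P[(np.hypot(P[:,0]-c[0],P[:,1]-c[1])<crop+(5 if large else 0))&(P[:,2]>zc-b+7)&(P[:,2]<zc+b+6)]
    def res(p):
        s,co=np.sin(p[2]),np.cos(p[2]); x=Q[:,0]-p[0];y=Q[:,1]-p[1]
        return (np.sqrt(((x*co+y*s)/a)**2+((-x*s+y*co)/b)**2+((Q[:,2]-zc-p[3])/b)**2)-1)*b
    f=min((least_squares(res,[c[0],c[1],t,0],loss='soft_l1',f_scale=1.5) for t in(0,.8,1.6,2.4)),key=lambda f:f.cost)
    p=f.x; return p[0],p[1],np.degrees(p[2])%180,p[3],len(Q),np.sqrt(np.median(f.fun**2))
EGGS=[("L",387,334),("L",470,254),("S",473,332),("S",387,259),("S",631,257),("S",552,263)]
def rect(Q,trim=True):
    (c,s,a)=cv2.minAreaRect(Q[:,:2].astype(np.float32))
    if s[0]<s[1]: s=s[::-1];a+=90
    return np.round(c,1),np.round(s,1),round((a+90)%180-90,2)
E
python3 - <<'E'
from h import *
for c in("top","scene"):
    im,d=ctrl.camera(c); P=full(c,d); print(c)
    for k,x,y in EGGS: print(k,np.round(fit_egg(P,(x,y),k=="L",32 if k=="L" else 26),1))
    m=(abs(P[:,0]-545)<170)&(abs(P[:,1])<110)
    for n,lo,hi in(("rim",80,89),("tray",64,72),("handle",101,111)):
        Q=P[m&(P[:,2]>lo)&(P[:,2]<hi)]; print(n,rect(Q),np.median(Q[:,2]).round(1),len(Q))
    Q=P[(abs(P[:,0]-505)<220)&(abs(P[:,1]+300)<150)&(P[:,2]>-3)&(P[:,2]<12)]
    r=max((x for x in ctrl.outline_of(c,"placemat")),key=lambda x:x["score"])["region"]
    print("mat",rect(cloud(c,d,r)*1000))
    B=P[(abs(P[:,0]-520)<220)&(P[:,1]>150)&(P[:,1]<460)&(P[:,2]>16)&(P[:,2]<20)]; print("board",rect(B))
    b=P[(abs(P[:,0]-550)<40)&(abs(P[:,1]-335)<30)&(P[:,2]>45)]; print("bunny",np.median(b,0).round())
E
```

```text
top
L [386.4 339.7 103.7  -1.  280.    1. ]
L [472.1 254.7 178.2  -1.  278.    1.1]
S [470.6 334.7 116.9  -0.7 144.    1.2]
S [386.3 261.5 165.   -0.9 145.    1.4]
S [631.9 259.7  47.5  -0.9 142.    0.8]
S [546.  262.8  96.7  -0.8 143.    1.1]
rim (array([546.3,  -6.5]), array([265.8, 156. ]), -0.01) 83.1 869
tray (array([546.5,  -6.6]), array([250.6, 140.3]), 0.11) 67.3 3485
handle (array([547. ,  -5.3]), array([74. , 15.3]), -88.71) 104.7 166
mat (array([ 505.2, -299.4]), array([300.4, 202.2]), -3.67)
board (array([507.4, 297.6]), array([380.5, 258.1]), 0.8)
bunny [548. 336.  55.]
scene
L [384.2 335.6  89.3   1.2 335.    0.9]
L [469.7 250.9   7.6   1.2 301.    0.8]
S [469.  331.4 123.7   1.5 204.    1. ]
S [384.4 257.7 177.1   2.  155.    0.9]
S [629.  256.8  44.8   1.9 182.    0.8]
S [543.4 258.8  92.9   2.  189.    0.9]
rim (array([542.8,  -9. ]), array([274.4, 162.7]), 0.07) 85.3 1012
tray (array([545.8,  -6.9]), array([270.9, 156. ]), -0.15) 69.8 2006
handle (array([546.1,  -7.6]), array([78.8, 20.3]), -89.11) 107.3 142
mat (array([ 504.9, -302.9]), array([307.7, 213.9]), -2.66)
board (array([505. , 295.5]), array([386.7, 264.1]), 0.83)
bunny [551. 337.  56.]
```

```bash
cat >> h.py <<'E'
def plan(*targets):
    """targets: (x,y,z,yaw_y deg) in mm; turn first, then shift; prints totals in tool axes"""
    o,r=state(); p=np.array(o["eef_pos"])*1000; yaw=np.degrees(np.arctan2(r[1,1],r[0,1]))
    print("tilt",np.round(r[:2,2],4))
    for x,y,z,t in targets:
        t=yaw+((t-yaw+90)%180-90); q6=np.degrees(np.arctan2(y,x))-t
        if abs(q6)>170: t+=180*np.sign(q6)
        s,c=np.sin(np.radians(t)),np.cos(np.radians(t)); d=np.array([x,y,z])-p
        off=np.array([d[0]*s-d[1]*c, d[0]*c+d[1]*s, -d[2]])
        n=max(1,int(np.ceil(max(np.abs(off)/55)))); a=yaw-t; m=max(1,int(np.ceil(abs(a)/10.5)))
        print("turn az %.1f = %d x %.2f | off"%(a,m,a/m),off.round(1),"= %d x"%n,(off/n).round(1))
        p=np.array([x,y,z]);yaw=t
E
python3 - <<'E'
from h import *
for c in("top","scene"):
    im,d=ctrl.camera(c); P=full(c,d)
    Q=P[(abs(P[:,0]-546)<170)&(abs(P[:,1])<110)&(P[:,2]>79)&(P[:,2]<91)]
    def res(p):
        s,co=np.sin(p[2]),np.cos(p[2]);x=Q[:,0]-p[0];y=Q[:,1]-p[1];X=abs(x*co+y*s)/129;Y=abs(-x*s+y*co)
        X*=129; return np.where(np.abs(X-129)<np.abs(Y-74),X-129,Y-74)
    f=least_squares(res,[546,-6.5,0],loss='soft_l1'); print(c,f.x[:2].round(1),np.degrees(f.x[2]).round(2),np.median(abs(f.fun)).round(2))
plan((546.5,-6.8,230,.5),(546.5,-6.8,81,.5))
E
```

```text
top [546.1  -6.4] 0.13 2.01
scene [546.4  -7. ] 0.0 2.1
t 1.2 tcp [189.5 542.9 231.3] yaw y-axis 70.8 open 1.0 gf 0.0 F [-0.1  0.3 -0.3] q6 -0.21
tilt [-0.  0.]
turn az 70.3 = 7 x 10.04 | off [552.8 352.2   1.3] = 11 x [50.3 32.   0.1]
turn az 0.0 = 1 x 0.00 | off [  0.   0. 149.] = 3 x [ 0.   0.  49.7]
```

Emit:
apply_moves:
  moves:
    - {"jaw":1,"offset":[0,0,0],"rot":[0,0,10]}
    - {"jaw":1,"offset":[0,0,0],"rot":[0,0,10]}
    - {"jaw":1,"offset":[0,0,0],"rot":[0,0,10]}
    - {"jaw":1,"offset":[0,0,0],"rot":[0,0,10]}
    - {"jaw":1,"offset":[0,0,0],"rot":[0,0,10]}

```text
time_s: 1.82
eef_pos: [0.1895, 0.5429, 0.2313]
eef_rot: [-0.0, 0.571, 0.821, 0.0]
wrist_force: [0.6, -0.1, 1.1]
opening: 1.004
grasp_force: 0.0
```

Emit:
apply_moves:
  moves:
    - {"jaw":1,"offset":[0,0,0],"rot":[0,0,10]}
    - {"jaw":1,"offset":[0,0,0],"rot":[0,0,10]}
    - {"jaw":1,"offset":[50.3,32,0],"rot":[0,0,0]}
    - {"jaw":1,"offset":[50.3,32,0],"rot":[0,0,0]}
    - {"jaw":1,"offset":[50.3,32,0],"rot":[0,0,0]}

```text
time_s: 2.45
eef_pos: [0.2844, 0.6966, 0.2315]
eef_rot: [-0.0, 0.702, 0.712, 0.0]
wrist_force: [1.3, 1.1, 0.5]
opening: 1.003
grasp_force: 0.0
```

Emit:
apply_moves:
  moves:
    - {"jaw":1,"offset":[50.3,32,0],"rot":[0,0,0]}
    - {"jaw":1,"offset":[50.3,32,0],"rot":[0,0,0]}
    - {"jaw":1,"offset":[50.3,32,0],"rot":[0,0,0]}
    - {"jaw":1,"offset":[50.3,32,0],"rot":[0,0,0]}
    - {"jaw":1,"offset":[50.3,32,0],"rot":[0,0,0]}

```text
time_s: 3.08
eef_pos: [0.3955, 0.854, 0.2047]
eef_rot: [-0.013, 0.702, 0.711, 0.034]
wrist_force: [-0.5, -0.0, -0.2]
opening: 1.0
grasp_force: 0.0
```

Emit:
apply_moves:
  moves:
    - {"jaw":1,"offset":[50.3,32,0],"rot":[0,0,0]}
    - {"jaw":1,"offset":[50.3,32,0],"rot":[0,0,0]}
    - {"jaw":1,"offset":[50.3,32,0],"rot":[0,0,0]}
    - {"jaw":1,"offset":[0,0,0],"rot":[0,0,0]}
    - {"jaw":1,"offset":[0,0,0],"rot":[0,0,0]}

```text
time_s: 3.7
eef_pos: [0.43, 0.8831, 0.2022]
eef_rot: [-0.033, 0.699, 0.708, 0.093]
wrist_force: [-0.1, 0.1, -0.5]
opening: 1.0
grasp_force: 0.0
```

```bash
python3 -c "
from h import *
plan((546.4,-6.8,81,.4))"
```

```text
t 3.7 tcp [430.  883.1 202.2] yaw y-axis 0.3 open 1.0 gf 0.0 F [-0.1  0.1 -0.5] q6 0.98
tilt [0.0831 0.177 ]
turn az -0.1 = 1 x -0.08 | off [890.7 110.2 121.2] = 17 x [52.4  6.5  7.1]
```

```bash
sed -i 's/d\[0\]\*s-d\[1\]\*c/-d[0]*s+d[1]*c/' h.py; cat >> h.py <<'E'
def untilt(yaw):
    o,r=state(); y=np.radians(yaw); Y=np.array([np.cos(y),np.sin(y),0]);Z=np.array([0,0,-1.]);T=np.c_[np.cross(Y,Z),Y,Z]
    print("untilt",np.degrees(R.from_matrix(r.T@T).as_rotvec()).round(2),"up in tool",(r.T@[0,0,1]).round(3),"back dir",(r.T@[0,-1,0]).round(3))
E
python3 -c "
from h import *
untilt(.3)
plan((500,700,230,.3),(546.4,-6.8,230,.4))"
```

```text
t 3.7 tcp [430.  883.1 202.2] yaw y-axis 0.3 open 1.0 gf 0.0 F [-0.1  0.1 -0.5] q6 0.98
untilt [  4.89 -10.16   0.46] up in tool [ 0.176  0.085 -0.981] back dir [-0.984 -0.006 -0.177]
t 3.7 tcp [430.  883.1 202.2] yaw y-axis 0.3 open 1.0 gf 0.0 F [-0.1  0.1 -0.5] q6 0.98
tilt [0.0831 0.177 ]
turn az 0.0 = 1 x 0.02 | off [-183.5   69.   -27.8] = 4 x [-45.9  17.3  -6.9]
turn az -0.1 = 1 x -0.10 | off [-707.1   41.5   -0. ] = 13 x [-54.4   3.2  -0. ]
```

Emit:
apply_moves:
  moves:
    - {"jaw":1,"offset":[-50,0,-18],"rot":[0,0,0]}
    - {"jaw":1,"offset":[-50,0,-18],"rot":[0,0,0]}
    - {"jaw":1,"offset":[-50,0,-10],"rot":[2.4,-5,0.2]}
    - {"jaw":1,"offset":[-50,0,-5],"rot":[2.5,-5.1,0.2]}
    - {"jaw":1,"offset":[-50,0,0],"rot":[0,0,0]}

```text
time_s: 4.32
eef_pos: [0.4313, 0.6348, 0.2207]
eef_rot: [-0.0, 0.705, 0.71, 0.001]
wrist_force: [1.4, -0.1, 0.9]
opening: 0.996
grasp_force: 0.0
```

```bash
python3 -c "
from h import *
untilt(.4)
plan((546.4,-6.8,230,.4))"
```

```text
t 4.33 tcp [431.3 634.8 220.7] yaw y-axis 0.4 open 0.996 gf 0.0 F [ 1.4 -0.1  0.9] q6 0.81
untilt [ 0.02 -0.07 -0.01] up in tool [ 0.001  0.    -1.   ] back dir [-1.    -0.007 -0.001]
t 4.33 tcp [431.3 634.8 220.7] yaw y-axis 0.4 open 0.996 gf 0.0 F [ 1.4 -0.1  0.9] q6 0.81
tilt [0.0003 0.0013]
turn az -0.0 = 1 x -0.01 | off [-642.4  110.6   -9.3] = 12 x [-53.5   9.2  -0.8]
```

Emit:
apply_moves:
  moves:
    - {"jaw":1,"offset":[-53.5,9.2,-0.8],"rot":[0,0,0]}
    - {"jaw":1,"offset":[-53.5,9.2,-0.8],"rot":[0,0,0]}
    - {"jaw":1,"offset":[-53.5,9.2,-0.8],"rot":[0,0,0]}
    - {"jaw":1,"offset":[-53.5,9.2,-0.8],"rot":[0,0,0]}
    - {"jaw":1,"offset":[-53.5,9.2,-0.8],"rot":[0,0,0]}

```text
time_s: 4.95
eef_pos: [0.4788, 0.3669, 0.225]
eef_rot: [-0.0, 0.705, 0.71, 0.001]
wrist_force: [1.5, -0.0, -0.1]
opening: 1.001
grasp_force: 0.0
```

Emit:
apply_moves:
  moves:
    - {"jaw":1,"offset":[-53.5,9.2,-0.8],"rot":[0,0,0]}
    - {"jaw":1,"offset":[-53.5,9.2,-0.8],"rot":[0,0,0]}
    - {"jaw":1,"offset":[-53.5,9.2,-0.8],"rot":[0,0,0]}
    - {"jaw":1,"offset":[-53.5,9.2,-0.8],"rot":[0,0,0]}
    - {"jaw":1,"offset":[-53.5,9.2,-0.8],"rot":[0,0,0]}

```text
time_s: 5.58
eef_pos: [0.5267, 0.0997, 0.2285]
eef_rot: [-0.0, 0.705, 0.71, 0.001]
wrist_force: [0.7, -0.1, -0.0]
opening: 1.001
grasp_force: 0.0
```

Emit:
apply_moves:
  moves:
    - {"jaw":1,"offset":[-53.5,9.2,-0.8],"rot":[0,0,0]}
    - {"jaw":1,"offset":[-53.5,9.2,-0.8],"rot":[0,0,0]}
    - {"jaw":1,"offset":[0,0,40],"rot":[0,0,0]}
    - {"jaw":1,"offset":[0,0,40],"rot":[0,0,0]}
    - {"jaw":1,"offset":[0,0,0],"rot":[0,0,0]}

```text
time_s: 6.2
eef_pos: [0.5431, -0.005, 0.1465]
eef_rot: [-0.003, 0.705, 0.709, -0.001]
wrist_force: [0.2, 0.1, 0.1]
opening: 1.002
grasp_force: 0.0
```

```bash
python3 -c "
from h import *
plan((546.4,-6.8,81,.4),(546.4,-6.8,230,.4),(505,-300,230,-3),(505,-300,24,-3))"
```

```text
t 6.2 tcp [543.1  -5.  146.5] yaw y-axis 0.4 open 1.002 gf 0.0 F [0.2 0.1 0.1] q6 -0.24
tilt [-0.006   0.0035]
turn az -0.0 = 1 x -0.04 | off [-1.8  3.3 65.5] = 2 x [-0.9  1.6 32.7]
turn az 0.0 = 1 x 0.00 | off [   0.    0. -149.] = 3 x [  0.    0.  -49.7]
turn az 3.4 = 1 x 3.40 | off [-295.  -26.   -0.] = 6 x [-49.2  -4.3  -0. ]
turn az 0.0 = 1 x 0.00 | off [  0.   0. 206.] = 4 x [ 0.   0.  51.5]
```

Emit:
apply_moves:
  moves:
    - {"jaw":1,"offset":[-0.9,1.6,32.7],"rot":[0,0,0]}
    - {"jaw":1,"offset":[-0.9,1.6,32.7],"rot":[0,0,0]}
    - {"jaw":1,"offset":[0,0,0],"rot":[0,0,0]}
    - {"jaw":0.5,"offset":[0,0,0],"rot":[0,0,0]}
    - {"jaw":0.3,"offset":[0,0,0],"rot":[0,0,0]}

```text
time_s: 6.82
eef_pos: [0.5504, -0.0075, 0.0859]
eef_rot: [0.001, 0.705, 0.709, 0.002]
wrist_force: [-0.4, 0.4, 0.3]
opening: 0.605
grasp_force: 0.0
```

```bash
python3 -c "
from h import *
untilt(.4)
o=ctrl.get_obs();print(np.round(o['q'],3))"
```

```text
t 6.83 tcp [550.4  -7.5  85.9] yaw y-axis 0.4 open 0.605 gf 0.0 F [-0.4  0.4  0.3] q6 -0.24
untilt [ 0.23 -0.06 -0.02] up in tool [ 0.001  0.004 -1.   ] back dir [-1.    -0.007 -0.001]
[-0.23   0.302  1.782  0.002  1.054 -0.238]
```

Emit:
apply_moves:
  moves:
    - {"jaw":0.3,"offset":[1.5,-3.3,4],"rot":[0,0,0]}
    - {"jaw":0.2,"offset":[0,0,0],"rot":[0,0,0]}
    - {"jaw":0,"offset":[0,0,0],"rot":[0,0,0]}
    - {"jaw":0,"offset":[0,0,0],"rot":[0,0,0]}
    - {"jaw":0,"offset":[0,0,0],"rot":[0,0,0]}

```text
time_s: 7.45
eef_pos: [0.5455, -0.0056, 0.0799]
eef_rot: [-0.001, 0.705, 0.709, 0.001]
wrist_force: [-2.7, 0.4, 4.7]
opening: 0.175
grasp_force: 59.6
```

```bash
python3 -c "
from h import *
untilt(.4)"
```

```text
t 7.45 tcp [545.5  -5.6  79.9] yaw y-axis 0.4 open 0.175 gf 59.6 F [-2.7  0.4  4.7] q6 -0.24
untilt [ 0.01 -0.12 -0.04] up in tool [ 0.002  0.    -1.   ] back dir [-1.    -0.006 -0.002]
```

Emit:
apply_moves:
  moves:
    - {"jaw":0,"offset":[0,0,-10],"rot":[0,0,0]}
    - {"jaw":0,"offset":[0,0,-20],"rot":[0,0,0]}
    - {"jaw":0,"offset":[0,0,-30],"rot":[0,0,0]}
    - {"jaw":0,"offset":[0,0,-30],"rot":[0,0,0]}
    - {"jaw":0,"offset":[0,0,-20],"rot":[0,0,0]}

```text
time_s: 8.07
eef_pos: [0.5459, -0.0063, 0.1912]
eef_rot: [0.0, 0.705, 0.709, 0.001]
wrist_force: [0.0, 0.9, -3.5]
opening: 0.175
grasp_force: 58.8
```

Emit:
apply_moves:
  moves:
    - {"jaw":0,"offset":[-20,-1,0],"rot":[0,0,0]}
    - {"jaw":0,"offset":[-40,-4,0],"rot":[0,0,0.7]}
    - {"jaw":0,"offset":[-45,-5,0],"rot":[0,0,0.9]}
    - {"jaw":0,"offset":[-45,-5,0],"rot":[0,0,0.9]}
    - {"jaw":0,"offset":[-45,-5,0],"rot":[0,0,0.9]}

```text
time_s: 8.7
eef_pos: [0.5216, -0.2029, 0.1878]
eef_rot: [-0.001, 0.726, 0.688, 0.0]
wrist_force: [-0.2, -0.5, -2.9]
opening: 0.172
grasp_force: 58.8
```

Emit:
apply_moves:
  moves:
    - {"jaw":0,"offset":[-45,-4,0],"rot":[0,0,0]}
    - {"jaw":0,"offset":[-35,-4,0],"rot":[0,0,0]}
    - {"jaw":0,"offset":[-20,0,0],"rot":[0,0,0]}
    - {"jaw":0,"offset":[0,0,0],"rot":[0,0,0]}
    - {"jaw":0,"offset":[0,0,0],"rot":[0,0,0]}

```text
time_s: 9.32
eef_pos: [0.5095, -0.2991, 0.1884]
eef_rot: [-0.001, 0.725, 0.688, 0.001]
wrist_force: [1.1, -0.4, -2.4]
opening: 0.18
grasp_force: 58.8
```

```bash
python3 -c "
from h import *
plan((505,-300,24,-3))
im,d=ctrl.camera('scene');save(im[60:320,120:520],'s1.png')"
```

```text
t 9.32 tcp [ 509.5 -299.1  188.4] yaw y-axis -3.0 open 0.18 gf 58.8 F [ 1.1 -0.4 -2.4] q6 -0.68
tilt [-0.0004  0.0033]
turn az -0.0 = 1 x -0.02 | off [ -1.1  -4.5 164.4] = 3 x [-0.4 -1.5 54.8]
```

View pics/s1.png

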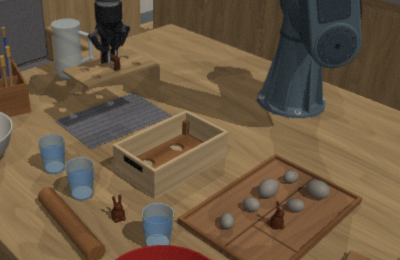

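Emit:
apply_moves:
  moves:
    - {"jaw":0,"offset":[0,-2,40],"rot":[0,0,0]}
    - {"jaw":0,"offset":[0,-2,45],"rot":[0,0,0]}
    - {"jaw":0,"offset":[0,0,40],"rot":[0,0,0]}
    - {"jaw":0,"offset":[0,0,25],"rot":[0,0,0]}
    - {"jaw":0,"offset":[0,0,8],"rot":[0,0,0]}

```text
time_s: 10.0
eef_pos: [0.5051, -0.2974, 0.0293]
eef_rot: [-0.002, 0.725, 0.689, 0.001]
wrist_force: [0.3, 0.4, -2.6]
opening: 0.177
grasp_force: 58.8
```

Emit:
apply_moves:
  moves:
    - {"jaw":0,"offset":[0,0,3],"rot":[0,0,0]}
    - {"jaw":0,"offset":[0,0,2],"rot":[0,0,0]}
    - {"jaw":0,"offset":[0,0,1],"rot":[0,0,0]}
    - {"jaw":0,"offset":[0,0,0],"rot":[0,0,0]}
    - {"jaw":0,"offset":[0,0,0],"rot":[0,0,0]}

```text
time_s: 10.62
eef_pos: [0.5059, -0.2998, 0.0254]
eef_rot: [-0.0, 0.726, 0.688, 0.001]
wrist_force: [0.3, 0.5, -2.7]
opening: 0.177
grasp_force: 58.8
```

Still in the air by 2–3 mm (force −2.7 N is the tray's weight); go on slowly.

Emit:
apply_moves:
  moves:
    - {"jaw":0,"offset":[0,0,1],"rot":[0,0,0]}
    - {"jaw":0,"offset":[0,0,1],"rot":[0,0,0]}
    - {"jaw":0,"offset":[0,0,1],"rot":[0,0,0]}
    - {"jaw":0,"offset":[0,0,0],"rot":[0,0,0]}
    - {"jaw":0,"offset":[0,0,0],"rot":[0,0,0]}

```text
time_s: 11.25
eef_pos: [0.5058, -0.2996, 0.0229]
eef_rot: [-0.001, 0.726, 0.688, 0.001]
wrist_force: [-2.7, 1.6, 6.2]
opening: 0.173
grasp_force: 60.1
```

Emit:
apply_moves:
  moves:
    - {"jaw":0.6,"offset":[0,0,0],"rot":[0,0,0]}
    - {"jaw":0.6,"offset":[0,0,0],"rot":[0,0,0]}
    - {"jaw":0.6,"offset":[0,0,0],"rot":[0,0,0]}
    - {"jaw":0.6,"offset":[0,0,-20],"rot":[0,0,0]}
    - {"jaw":0.6,"offset":[0,0,-45],"rot":[0,0,0]}

```text
time_s: 11.88
eef_pos: [0.5045, -0.2987, 0.0867]
eef_rot: [-0.003, 0.726, 0.688, 0.001]
wrist_force: [0.3, -1.6, 0.6]
opening: 0.602
grasp_force: 0.0
```

Emit:
apply_moves:
  moves:
    - {"jaw":0.6,"offset":[0,0,-50],"rot":[0,0,0]}
    - {"jaw":0.6,"offset":[0,0,-50],"rot":[0,0,0]}
    - {"jaw":0.6,"offset":[50,0,0],"rot":[0,0,0]}
    - {"jaw":0.6,"offset":[55,0,0],"rot":[0,0,0]}
    - {"jaw":0.6,"offset":[0,0,0],"rot":[0,0,0]}

```text
time_s: 12.5
eef_pos: [0.5115, -0.1918, 0.1888]
eef_rot: [-0.0, 0.724, 0.69, 0.001]
wrist_force: [0.5, -1.4, 1.2]
opening: 0.605
grasp_force: 0.0
```

```bash
python3 - <<'E'
from h import *
E2=[]
for c in("top","scene"):
    im,d=ctrl.camera(c); P=full(c,d); print(c)
    print([tuple(np.round(fit_egg(P,(x,y),k=="L",32 if k=="L" else 26),1)) for k,x,y in EGGS])
    save(im[90:330,60:480] if c=="top" else im,c+"1.png")
    if c=="top":
        # nest holes: below nest board top
        m=(abs(P[:,0]-546)<118)&(abs(P[:,1]+6.5)<64); Q=P[m]; print("floor",np.median(Q[:,2]))
        h=Q[(Q[:,2]<13)]; 
        for sx in(-1,1):
            for sy in(-1,1):
                g=h[(np.sign(h[:,0]-546)==sx)&(np.sign(h[:,1]+6.5)==sy)]; print(len(g),(g[:,:2].max(0)+g[:,:2].min(0)).round(1)/2 if len(g) else '', np.median(g,0).round(1))
plan((471,253,130,93),(385,337.6,130,96-90))
E
```

```text
top
[(np.float64(386.3), np.float64(340.3), np.float64(101.5), np.float64(-1.2), np.float64(281.0), np.float64(1.1)), (np.float64(471.9), np.float64(254.6), np.float64(178.8), np.float64(-0.6), np.float64(279.0), np.float64(1.1)), (np.float64(471.0), np.float64(334.4), np.float64(110.2), np.float64(-0.7), np.float64(146.0), np.float64(1.2)), (np.float64(386.5), np.float64(261.1), np.float64(164.2), np.float64(-0.7), np.float64(144.0), np.float64(1.5)), (np.float64(632.3), np.float64(260.1), np.float64(47.7), np.float64(-0.2), np.float64(145.0), np.float64(1.3)), (np.float64(546.3), np.float64(261.2), np.float64(99.7), np.float64(-0.6), np.float64(143.0), np.float64(1.3))]
floor 16.330107766337697
243 [487.3 -38.4] [488.9 -41.2   7.5]
215 [485.2  25.5] [490.7  27.2   6.3]
220 [604.95 -37.95] [601.1 -38.9   6.9]
211 [606.4  25.4] [602.6  27.1   5.5]
scene
[(np.float64(384.2), np.float64(335.7), np.float64(86.6), np.float64(1.3), np.float64(334.0), np.float64(0.9)), (np.float64(469.5), np.float64(251.0), np.float64(5.1), np.float64(1.2), np.float64(301.0), np.float64(1.0)), (np.float64(469.0), np.float64(331.4), np.float64(119.8), np.float64(1.2), np.float64(205.0), np.float64(0.8)), (np.float64(384.2), np.float64(257.6), np.float64(176.5), np.float64(2.1), np.float64(154.0), np.float64(0.9)), (np.float64(629.3), np.float64(256.8), np.float64(41.9), np.float64(1.8), np.float64(182.0), np.float64(0.6)), (np.float64(543.4), np.float64(258.4), np.float64(91.2), np.float64(1.9), np.float64(190.0), np.float64(0.8))]
t 12.6 tcp [ 511.8 -195.1  188.6] yaw y-axis -3.0 open 0.603 gf 0.0 F [0.1 0.6 0.7] q6 -0.53
tilt [0.0021 0.0004]
turn az 84.0 = 9 x 9.34 | off [ -17.2 -449.6   58.6] = 9 x [ -1.9 -50.    6.5]
turn az -93.0 = 9 x -10.33 | off [ 93.1 -76.7  -0. ] = 2 x [ 46.6 -38.3  -0. ]
```

```bash
python3 - <<'E'
import cv2
a=cv2.imread('pics/top1.png')[60:190,175:265]; cv2.imwrite('pics/box1.png',cv2.resize(a,None,fx=4.5,fy=4.5,interpolation=cv2.INTER_CUBIC))
E
```

```text
(no output)
```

View pics/box1.png

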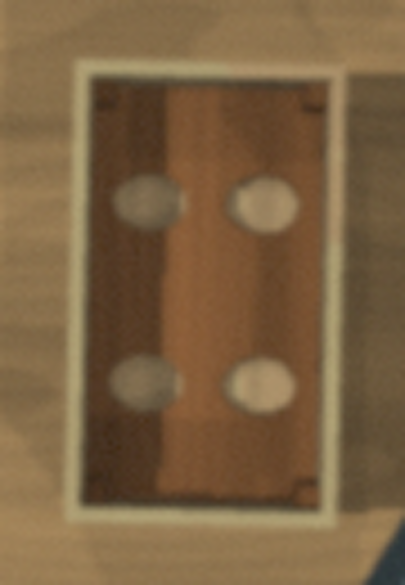

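Emit:
apply_moves:
  moves:
    - {"jaw":0.7,"offset":[50,0,0],"rot":[0,0,0]}
    - {"jaw":0.7,"offset":[50,0,0],"rot":[0,0,0]}
    - {"jaw":0.7,"offset":[50,0,0],"rot":[0,0,0]}
    - {"jaw":0.7,"offset":[50,0,0],"rot":[0,0,0]}
    - {"jaw":0.7,"offset":[50,0,0],"rot":[0,0,0]}

```text
time_s: 13.22
eef_pos: [0.5254, 0.0546, 0.1885]
eef_rot: [0.0, 0.726, 0.687, 0.001]
wrist_force: [1.4, -0.4, -0.3]
opening: 0.7
grasp_force: 0.0
```

Emit:
apply_moves:
  moves:
    - {"jaw":0.7,"offset":[50,0,0],"rot":[0,0,0]}
    - {"jaw":0.7,"offset":[50,0,0],"rot":[0,0,0]}
    - {"jaw":0.7,"offset":[50,0,0],"rot":[0,0,0]}
    - {"jaw":0.7,"offset":[40,0,0],"rot":[0,0,0]}
    - {"jaw":0.7,"offset":[0,0,0],"rot":[0,0,0]}

```text
time_s: 13.85
eef_pos: [0.5355, 0.2456, 0.1885]
eef_rot: [-0.0, 0.725, 0.689, 0.001]
wrist_force: [0.6, -0.5, -0.5]
opening: 0.702
grasp_force: 0.0
```

```bash
python3 -c "
from h import *
plan((471,253,130,93),(385,337.8,130,94.5-90))
plan((385,337.8,130,94.5-90))
"
```

```text
t 13.85 tcp [535.5 245.6 188.5] yaw y-axis -2.9 open 0.702 gf 0.0 F [ 0.6 -0.5 -0.5] q6 0.28
tilt [0.0013 0.0023]
turn az 84.1 = 9 x 9.34 | off [-64.  -10.7  58.5] = 2 x [-32.   -5.4  29.2]
turn az -91.5 = 9 x -10.17 | off [ 91.3 -79.1  -0. ] = 2 x [ 45.6 -39.5  -0. ]
t 13.85 tcp [535.5 245.6 188.5] yaw y-axis -2.9 open 0.702 gf 0.0 F [ 0.6 -0.5 -0.5] q6 0.28
tilt [0.0013 0.0023]
turn az -7.4 = 1 x -7.42 | off [ 103.7 -142.8   58.5] = 3 x [ 34.6 -47.6  19.5]
```

Emit:
apply_moves:
  moves:
    - {"jaw":0.8,"offset":[0,0,0],"rot":[0,0,-7.4]}
    - {"jaw":0.8,"offset":[34.6,-47.6,10],"rot":[0,0,0]}
    - {"jaw":0.8,"offset":[34.6,-47.6,20],"rot":[0,0,0]}
    - {"jaw":0.8,"offset":[34.6,-47.6,28.5],"rot":[0,0,0]}
    - {"jaw":0.8,"offset":[0,0,20],"rot":[0,0,0]}

```text
time_s: 14.48
eef_pos: [0.3841, 0.3356, 0.11]
eef_rot: [-0.001, 0.679, 0.734, -0.0]
wrist_force: [0.4, 0.2, -0.0]
opening: 0.803
grasp_force: 0.0
```

Emit:
apply_moves:
  moves:
    - {"jaw":0.8,"offset":[0,0,20],"rot":[0,0,0]}
    - {"jaw":0.8,"offset":[0,0,10],"rot":[0,0,0]}
    - {"jaw":0.8,"offset":[0,0,0],"rot":[0,0,0]}
    - {"jaw":0.8,"offset":[0,0,0],"rot":[0,0,0]}
    - {"jaw":0.8,"offset":[0,0,0],"rot":[0,0,0]}

```text
time_s: 15.1
eef_pos: [0.3874, 0.336, 0.0818]
eef_rot: [-0.0, 0.68, 0.733, 0.002]
wrist_force: [-0.2, 0.1, -1.0]
opening: 0.801
grasp_force: 0.0
```

```bash
cat >> h.py <<'E'
def onplane(name,uv,z):
    p=ctrl.camera_params(name);T=np.array(p["cam_to_world"])
    n=cv2.undistortPoints(np.asarray(uv,float)[:,None],np.array(p["K"]),np.array(p["dist"],float))[:,0]
    r=np.c_[n,np.ones(len(n))]@T[:3,:3].T; return (T[:3,3]+r*((z/1000-T[2,3])/r[:,2])[:,None])*1000
E
python3 -c "
from h import *
print(onplane('top',[(268.1,194.9),(293.9,195.3),(267.4,235.1),(293,235.3)],18).round(1))
plan((385,337.8,16,4.5),(385,337.8,150,4.5))
"
```

```text
[[599.3  26.4  18. ]
 [599.8 -43.9  18. ]
 [489.9  25.8  18. ]
 [490.9 -43.8  18. ]]
t 15.1 tcp [387.4 336.   81.8] yaw y-axis 4.3 open 0.801 gf 0.0 F [-0.2  0.1 -1. ] q6 0.41
tilt [0.0018 0.0026]
turn az -0.2 = 1 x -0.16 | off [ 2.  -2.2 65.8] = 2 x [ 1.  -1.1 32.9]
turn az 0.0 = 1 x 0.00 | off [   0.    0. -134.] = 3 x [  0.    0.  -44.7]
```

Emit:
apply_moves:
  moves:
    - {"jaw":0.8,"offset":[1,-1.1,32],"rot":[0,0,0]}
    - {"jaw":0.8,"offset":[1,-1.1,26],"rot":[0,0,0]}
    - {"jaw":0.8,"offset":[0,0,7],"rot":[0,0,0]}
    - {"jaw":0.8,"offset":[0,0,0],"rot":[0,0,0]}
    - {"jaw":0.8,"offset":[0,0,0],"rot":[0,0,0]}

```text
time_s: 15.72
eef_pos: [0.3853, 0.3383, 0.0172]
eef_rot: [-0.0, 0.68, 0.733, 0.002]
wrist_force: [-0.8, 0.2, 0.2]
opening: 0.797
grasp_force: 0.0
```

Emit:
apply_moves:
  moves:
    - {"jaw":0.6,"offset":[0,0,0],"rot":[0,0,0]}
    - {"jaw":0.5,"offset":[0,0,0],"rot":[0,0,0]}
    - {"jaw":0.4,"offset":[0,0,0],"rot":[0,0,0]}
    - {"jaw":0.3,"offset":[0,0,0],"rot":[0,0,0]}
    - {"jaw":0.3,"offset":[0,0,0],"rot":[0,0,0]}

```text
time_s: 16.35
eef_pos: [0.385, 0.3382, 0.0172]
eef_rot: [-0.0, 0.68, 0.734, 0.002]
wrist_force: [-1.5, -1.2, 8.5]
opening: 0.49
grasp_force: 59.6
```

```bash
python3 -c "
from h import *
state()
im=cv2.imread('pics/top1.png'); a=cv2.cvtColor(im,cv2.COLOR_BGR2HSV).astype(int)
C=[(268.1,194.9),(293.9,195.3),(267.4,235.1),(293,235.3)]
for u,v in C:
    x,y=int(round(u-60)),int(round(v-90)); s=a[y-11:y+12,x-13:x+14,1]; 
    m=(s<(np.percentile(s,10)+np.percentile(s,85))/2).astype(np.uint8)
    n,l,st,ce=cv2.connectedComponentsWithStats(m); k=l[11,13]; c=st[k]; 
    cu=np.array([[x-13+60+c[0]+(c[2]-1)/2, y-11+90+c[1]+(c[3]-1)/2],[x-13+60+ce[k][0],y-11+90+ce[k][1]]])
    print(c,onplane('top',cu,18)[:,:2].round(1).tolist())
"
```

```text
t 16.35 tcp [385.  338.2  17.2] yaw y-axis 4.4 open 0.49 gf 59.6 F [-1.5 -1.2  8.5] q6 0.41
[  5   4  17  14 170] [[600.4, 26.7], [600.2, 27.5]]
[  4   5  17  13 172] [[600.6, -41.5], [600.4, -41.6]]
[  5   4  17  14 173] [[491.5, 26.9], [490.8, 27.7]]
[  4   5  17  13 171] [[491.7, -41.1], [491.0, -41.9]]
```

Emit:
apply_moves:
  moves:
    - {"jaw":0.3,"offset":[0,0,-10],"rot":[0,0,0]}
    - {"jaw":0.3,"offset":[0,0,-25],"rot":[0,0,0]}
    - {"jaw":0.3,"offset":[0,0,-40],"rot":[0,0,0]}
    - {"jaw":0.3,"offset":[0,0,-40],"rot":[0,0,0]}
    - {"jaw":0.3,"offset":[0,0,-25],"rot":[0,0,4.3]}

```text
time_s: 16.98
eef_pos: [0.3849, 0.3379, 0.1587]
eef_rot: [-0.0, 0.707, 0.707, 0.002]
wrist_force: [-0.6, -0.0, -1.2]
opening: 0.493
grasp_force: 61.0
```

```bash
python3 -c "
from h import *
plan((491.2,27.1,155,.1))
"
```

```text
t 16.98 tcp [384.9 337.9 158.7] yaw y-axis -0.0 open 0.493 gf 61.0 F [-0.6 -0.  -1.2] q6 0.49
tilt [0.003  0.0034]
turn az -0.1 = 1 x -0.14 | off [-311.   105.8    3.7] = 6 x [-51.8  17.6   0.6]
```

Emit:
apply_moves:
  moves:
    - {"jaw":0.3,"offset":[-35,12,0],"rot":[0,0,0]}
    - {"jaw":0.3,"offset":[-50,17,0],"rot":[0,0,0]}
    - {"jaw":0.3,"offset":[-50,17,0],"rot":[0,0,0]}
    - {"jaw":0.3,"offset":[-50,17,0],"rot":[0,0,0]}
    - {"jaw":0.3,"offset":[-50,17,0],"rot":[0,0,0]}

```text
time_s: 17.6
eef_pos: [0.4648, 0.101, 0.1562]
eef_rot: [-0.0, 0.707, 0.707, 0.001]
wrist_force: [1.1, 0.5, -0.7]
opening: 0.484
grasp_force: 60.9
```

Emit:
apply_moves:
  moves:
    - {"jaw":0.3,"offset":[-45,15,0],"rot":[0,0,0]}
    - {"jaw":0.3,"offset":[-31,11,0],"rot":[0,0,0]}
    - {"jaw":0.3,"offset":[0,0,0],"rot":[0,0,0]}
    - {"jaw":0.3,"offset":[0,0,0],"rot":[0,0,0]}
    - {"jaw":0.3,"offset":[0,0,0],"rot":[0,0,0]}

```text
time_s: 18.23
eef_pos: [0.4901, 0.0277, 0.1554]
eef_rot: [-0.001, 0.706, 0.708, 0.001]
wrist_force: [-0.2, 0.3, -0.1]
opening: 0.494
grasp_force: 60.9
```

```bash
python3 -c "
from h import *
plan((491.2,27.1,18,.1))
for c in ('scene','top'):
    im,d=ctrl.camera(c);P=full(c,d);print(c,np.round(fit_egg(P,(491,27),True,158.7+15),1))
save(cv2.resize(im[120:280,200:360],(640,640)),'t2.png')
"
```

```text
t 18.23 tcp [490.1  27.7 155.4] yaw y-axis 0.1 open 0.494 gf 60.9 F [-0.2  0.3 -0.1] q6 -0.19
tilt [0.0002 0.0022]
turn az 0.0 = 1 x 0.04 | off [ -0.6   1.1 137.4] = 3 x [-0.2  0.4 45.8]
scene [492.3  28.5 171.6   2.1 361.    3.1]
top [491.  27.   0.   0.   0.  nan]
  return _methods._mean(a, axis=axis, dtype=dtype,
  ret = ret.dtype.type(ret / rcount)
```

Emit:
apply_moves:
  moves:
    - {"jaw":0.3,"offset":[-0.6,1,35],"rot":[0,0,0]}
    - {"jaw":0.3,"offset":[0,0,45],"rot":[0,0,0]}
    - {"jaw":0.3,"offset":[0,0,35],"rot":[0,0,0]}
    - {"jaw":0.3,"offset":[0,0,12],"rot":[0,0,0]}
    - {"jaw":0.3,"offset":[0,0,3],"rot":[0,0,0]}

```text
time_s: 18.95
eef_pos: [0.4916, 0.0266, 0.0254]
eef_rot: [-0.001, 0.707, 0.708, 0.001]
wrist_force: [-0.5, 0.3, -0.0]
opening: 0.488
grasp_force: 61.0
```

Emit:
apply_moves:
  moves:
    - {"jaw":0.3,"offset":[0,0,2],"rot":[0,0,0]}
    - {"jaw":0.3,"offset":[0,0,2],"rot":[0,0,0]}
    - {"jaw":0.3,"offset":[0,0,1],"rot":[0,0,0]}
    - {"jaw":0.3,"offset":[0,0,0],"rot":[0,0,0]}
    - {"jaw":0.3,"offset":[0,0,0],"rot":[0,0,0]}

```text
time_s: 19.58
eef_pos: [0.4917, 0.0263, 0.0206]
eef_rot: [-0.0, 0.707, 0.707, 0.001]
wrist_force: [0.4, -0.6, 0.1]
opening: 0.488
grasp_force: 61.0
```

Emit:
apply_moves:
  moves:
    - {"jaw":0.3,"offset":[0,0,1.2],"rot":[0,0,0]}
    - {"jaw":0.3,"offset":[0,0,1.2],"rot":[0,0,0]}
    - {"jaw":0.3,"offset":[0,0,1],"rot":[0,0,0]}
    - {"jaw":0.3,"offset":[0,0,0],"rot":[0,0,0]}
    - {"jaw":0.3,"offset":[0,0,0],"rot":[0,0,0]}

```text
time_s: 20.2
eef_pos: [0.4921, 0.0261, 0.0184]
eef_rot: [-0.0, 0.707, 0.708, 0.001]
wrist_force: [-6.6, -0.6, 14.8]
opening: 0.489
grasp_force: 62.6
```

Emit:
apply_moves:
  moves:
    - {"jaw":0.3,"offset":[0,-1,0],"rot":[0,0,0]}
    - {"jaw":0.3,"offset":[0,0,0],"rot":[0,0,0]}
    - {"jaw":0.55,"offset":[0,0,0],"rot":[0,0,0]}
    - {"jaw":0.65,"offset":[0,0,0],"rot":[0,0,0]}
    - {"jaw":0.7,"offset":[0,0,0],"rot":[0,0,0]}

```text
time_s: 20.82
eef_pos: [0.4905, 0.0263, 0.0168]
eef_rot: [-0.001, 0.707, 0.707, 0.001]
wrist_force: [0.5, -0.2, 0.5]
opening: 0.698
grasp_force: 0.0
```

Emit:
apply_moves:
  moves:
    - {"jaw":0.7,"offset":[0,0,-25],"rot":[0,0,0]}
    - {"jaw":0.7,"offset":[0,0,-40],"rot":[0,0,0]}
    - {"jaw":0.7,"offset":[0,0,-45],"rot":[0,0,0]}
    - {"jaw":0.7,"offset":[0,0,-30],"rot":[0,0,0]}
    - {"jaw":0.7,"offset":[50,0,0],"rot":[0,0,10]}

```text
time_s: 21.45
eef_pos: [0.4933, 0.0737, 0.1604]
eef_rot: [0.002, 0.768, 0.641, 0.003]
wrist_force: [0.3, 1.0, -0.6]
opening: 0.706
grasp_force: 0.0
```

```bash
python3 - <<'E'
from h import *
for c in("top","scene"):
    im,d=ctrl.camera(c); P=full(c,d); print(c)
    print(np.round(fit_egg(P,(491,27),True,32),1))
    for k,x,y in EGGS[1:2]: print(np.round(fit_egg(P,(x,y),True,32),1))
plan((471,252.8,130,93),(471,252.8,130,-87))
E
```

```text
top
[494.   19.8  31.6  -6.2  89.    1.6]
[472.5 255.  177.8  -1.4 278.    1.1]
scene
[487.5  25.9 111.6   2.5  55.    0.9]
[469.9 250.9   8.9   1.5 301.    1. ]
t 21.55 tcp [490.4  78.4 157.7] yaw y-axis -10.0 open 0.701 gf 0.0 F [ 0.4 -1.1  0. ] q6 0.09
tilt [0.0016 0.0033]
turn az 77.0 = 8 x 9.63 | off [ -10.3 -175.2   27.7] = 4 x [ -2.6 -43.8   6.9]
turn az 0.0 = 1 x 0.00 | off [ 0.  0. -0.] = 1 x [ 0.  0. -0.]
```

Emit:
apply_moves:
  moves:
    - {"jaw":0.75,"offset":[0,0,0],"rot":[0,0,9.6]}
    - {"jaw":0.75,"offset":[0,0,0],"rot":[0,0,9.6]}
    - {"jaw":0.75,"offset":[0,0,0],"rot":[0,0,9.6]}
    - {"jaw":0.75,"offset":[0,0,0],"rot":[0,0,9.6]}
    - {"jaw":0.75,"offset":[0,0,0],"rot":[0,0,9.6]}

```text
time_s: 22.18
eef_pos: [0.4902, 0.075, 0.1565]
eef_rot: [-0.001, 0.961, 0.275, -0.0]
wrist_force: [-0.5, 0.1, 1.1]
opening: 0.754
grasp_force: 0.0
```

Emit:
apply_moves:
  moves:
    - {"jaw":0.75,"offset":[0,0,0],"rot":[0,0,9.6]}
    - {"jaw":0.75,"offset":[0,0,0],"rot":[0,0,9.6]}
    - {"jaw":0.75,"offset":[0,0,0],"rot":[0,0,9.8]}
    - {"jaw":0.75,"offset":[-2.6,-43.8,0],"rot":[0,0,0]}
    - {"jaw":0.75,"offset":[-2.6,-43.8,7],"rot":[0,0,0]}

```text
time_s: 22.8
eef_pos: [0.4808, 0.1628, 0.1503]
eef_rot: [-0.001, 1.0, 0.028, 0.001]
wrist_force: [0.2, -0.2, -0.7]
opening: 0.749
grasp_force: 0.0
```

Emit:
apply_moves:
  moves:
    - {"jaw":0.75,"offset":[-2.6,-43.8,10],"rot":[0,0,0]}
    - {"jaw":0.75,"offset":[-2.6,-43.8,30],"rot":[0,0,0]}
    - {"jaw":0.75,"offset":[0,0,28],"rot":[0,0,0]}
    - {"jaw":0.75,"offset":[0,0,0],"rot":[0,0,0]}
    - {"jaw":0.75,"offset":[0,0,0],"rot":[0,0,0]}

```text
time_s: 23.42
eef_pos: [0.4711, 0.2495, 0.0831]
eef_rot: [-0.001, 1.0, 0.028, 0.001]
wrist_force: [0.8, -0.7, 1.2]
opening: 0.748
grasp_force: 0.0
```

```bash
python3 - <<'E'
from h import *
plan((471,252.8,17,-87))
E
```

```text
t 23.43 tcp [471.1 249.5  83.1] yaw y-axis -86.8 open 0.748 gf 0.0 F [ 0.8 -0.7  1.2] q6 1.78
tilt [0.001 0.002]
turn az 0.2 = 1 x 0.17 | off [ 0.1 -3.3 66.1] = 2 x [ 0.  -1.6 33. ]
```

Emit:
apply_moves:
  moves:
    - {"jaw":0.75,"offset":[0,-1.7,32],"rot":[0,0,0]}
    - {"jaw":0.75,"offset":[0,-1.6,26],"rot":[0,0,0]}
    - {"jaw":0.75,"offset":[0,0,8],"rot":[0,0,0]}
    - {"jaw":0.75,"offset":[0,0,0],"rot":[0,0,0]}
    - {"jaw":0.75,"offset":[0,0,0],"rot":[0,0,0]}

```text
time_s: 24.05
eef_pos: [0.4716, 0.2535, 0.0179]
eef_rot: [-0.001, 1.0, 0.028, 0.001]
wrist_force: [0.5, -0.8, 0.4]
opening: 0.749
grasp_force: 0.0
```

Emit:
apply_moves:
  moves:
    - {"jaw":0.6,"offset":[0,0,0],"rot":[0,0,0]}
    - {"jaw":0.5,"offset":[0,0,0],"rot":[0,0,0]}
    - {"jaw":0.4,"offset":[0,0,0],"rot":[0,0,0]}
    - {"jaw":0.3,"offset":[0,0,0],"rot":[0,0,0]}
    - {"jaw":0.3,"offset":[0,0,0],"rot":[0,0,0]}

```text
time_s: 24.68
eef_pos: [0.4712, 0.2535, 0.0176]
eef_rot: [-0.001, 1.0, 0.028, 0.001]
wrist_force: [-2.4, -1.7, 7.8]
opening: 0.482
grasp_force: 59.5
```

Emit:
apply_moves:
  moves:
    - {"jaw":0.3,"offset":[0,0,-10],"rot":[0,0,0]}
    - {"jaw":0.3,"offset":[0,0,-25],"rot":[0,0,0]}
    - {"jaw":0.3,"offset":[0,0,-40],"rot":[0,0,0]}
    - {"jaw":0.3,"offset":[0,0,-40],"rot":[0,0,0]}
    - {"jaw":0.3,"offset":[0,0,-25],"rot":[0,0,0]}

```text
time_s: 25.3
eef_pos: [0.4709, 0.2535, 0.1591]
eef_rot: [-0.001, 1.0, 0.028, 0.002]
wrist_force: [0.4, -0.6, -0.7]
opening: 0.481
grasp_force: 60.8
```

```bash
python3 - <<'E'
from h import *
plan((600.5,26.5,155,.1))
im,d=ctrl.camera('top');save(cv2.resize(im[170:260,240:330],(540,540)),'t3.png')
E
```

```text
t 25.3 tcp [470.9 253.5 159.1] yaw y-axis -86.8 open 0.481 gf 60.8 F [ 0.4 -0.6 -0.7] q6 1.79
tilt [0.0031 0.0028]
turn az -86.9 = 9 x -9.66 | off [-227.2  129.2    4.1] = 5 x [-45.4  25.8   0.8]
```

View pics/t3.png

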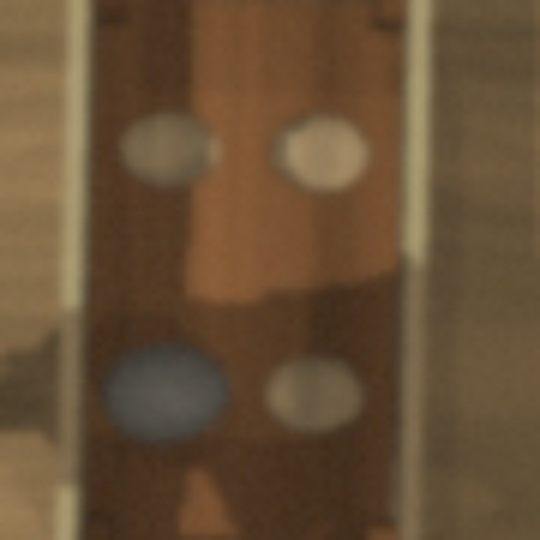

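Emit:
apply_moves:
  moves:
    - {"jaw":0.3,"offset":[0,0,0],"rot":[0,0,-9.6]}
    - {"jaw":0.3,"offset":[0,0,0],"rot":[0,0,-9.6]}
    - {"jaw":0.3,"offset":[0,0,0],"rot":[0,0,-9.6]}
    - {"jaw":0.3,"offset":[0,0,0],"rot":[0,0,-9.6]}
    - {"jaw":0.3,"offset":[0,0,0],"rot":[0,0,-9.6]}

```text
time_s: 25.98
eef_pos: [0.4698, 0.2531, 0.1558]
eef_rot: [-0.001, 0.901, 0.434, 0.0]
wrist_force: [-0.4, -0.1, -1.3]
opening: 0.481
grasp_force: 60.9
```

Emit:
apply_moves:
  moves:
    - {"jaw":0.3,"offset":[0,0,0],"rot":[0,0,-9.6]}
    - {"jaw":0.3,"offset":[0,0,0],"rot":[0,0,-9.6]}
    - {"jaw":0.3,"offset":[0,0,0],"rot":[0,0,-9.6]}
    - {"jaw":0.3,"offset":[0,0,0],"rot":[0,0,-10.1]}
    - {"jaw":0.3,"offset":[-30,17,0],"rot":[0,0,0]}

```text
time_s: 26.6
eef_pos: [0.4861, 0.2242, 0.1557]
eef_rot: [-0.001, 0.705, 0.709, 0.0]
wrist_force: [0.6, -1.0, -1.1]
opening: 0.479
grasp_force: 60.8
```

Emit:
apply_moves:
  moves:
    - {"jaw":0.3,"offset":[-50,28,0],"rot":[0,0,0]}
    - {"jaw":0.3,"offset":[-50,29,0],"rot":[0,0,0]}
    - {"jaw":0.3,"offset":[-50,29,0],"rot":[0,0,0]}
    - {"jaw":0.3,"offset":[-47,26,0],"rot":[0,0,0]}
    - {"jaw":0.3,"offset":[0,0,20],"rot":[0,0,0]}

```text
time_s: 27.22
eef_pos: [0.6023, 0.0224, 0.137]
eef_rot: [0.001, 0.708, 0.706, 0.002]
wrist_force: [-0.1, -0.4, 0.1]
opening: 0.479
grasp_force: 60.8
```

Emit:
apply_moves:
  moves:
    - {"jaw":0.3,"offset":[0,0,10],"rot":[0,0,0]}
    - {"jaw":0.3,"offset":[0,0,0],"rot":[0,0,0]}
    - {"jaw":0.3,"offset":[0,0,0],"rot":[0,0,0]}
    - {"jaw":0.3,"offset":[0,0,0],"rot":[0,0,0]}
    - {"jaw":0.3,"offset":[0,0,0],"rot":[0,0,0]}

```text
time_s: 27.85
eef_pos: [0.5998, 0.0267, 0.1267]
eef_rot: [-0.0, 0.706, 0.708, 0.001]
wrist_force: [-0.5, -0.3, -1.1]
opening: 0.485
grasp_force: 60.8
```

```bash
python3 - <<'E'
from h import *
plan((600.5,26.5,18,.1))
E
```

```text
t 27.85 tcp [599.8  26.7 126.7] yaw y-axis 0.1 open 0.485 gf 60.8 F [-0.5 -0.3 -1.1] q6 -0.16
tilt [0.0015 0.0018]
turn az -0.0 = 1 x -0.00 | off [ -0.2   0.7 108.7] = 2 x [-0.1  0.3 54.4]
```

Emit:
apply_moves:
  moves:
    - {"jaw":0.3,"offset":[0,0.3,35],"rot":[0,0,0]}
    - {"jaw":0.3,"offset":[0,0,40],"rot":[0,0,0]}
    - {"jaw":0.3,"offset":[0,0,22],"rot":[0,0,0]}
    - {"jaw":0.3,"offset":[0,0,5],"rot":[0,0,0]}
    - {"jaw":0.3,"offset":[0,0,2],"rot":[0,0,0]}

```text
time_s: 28.48
eef_pos: [0.6005, 0.0265, 0.0228]
eef_rot: [-0.0, 0.707, 0.708, 0.001]
wrist_force: [-0.6, 0.1, -0.7]
opening: 0.485
grasp_force: 60.8
```

Emit:
apply_moves:
  moves:
    - {"jaw":0.3,"offset":[0,0,1.5],"rot":[0,0,0]}
    - {"jaw":0.3,"offset":[0,0,1],"rot":[0,0,0]}
    - {"jaw":0.3,"offset":[0,0,1],"rot":[0,0,0]}
    - {"jaw":0.3,"offset":[0,0,0],"rot":[0,0,0]}
    - {"jaw":0.3,"offset":[0,0,0],"rot":[0,0,0]}

```text
time_s: 29.1
eef_pos: [0.6003, 0.0265, 0.0189]
eef_rot: [-0.0, 0.707, 0.708, 0.001]
wrist_force: [0.2, -0.5, 0.1]
opening: 0.484
grasp_force: 61.0
```

Emit:
apply_moves:
  moves:
    - {"jaw":0.3,"offset":[0,0,0.8],"rot":[0,0,0]}
    - {"jaw":0.3,"offset":[0,0,0.8],"rot":[0,0,0]}
    - {"jaw":0.3,"offset":[0,0,0],"rot":[0,0,0]}
    - {"jaw":0.3,"offset":[0,0,0],"rot":[0,0,0]}
    - {"jaw":0.3,"offset":[0,0,0],"rot":[0,0,0]}

```text
time_s: 29.72
eef_pos: [0.6005, 0.0263, 0.0183]
eef_rot: [0.0, 0.707, 0.708, 0.001]
wrist_force: [-2.7, -0.8, 9.0]
opening: 0.48
grasp_force: 61.7
```

Contact at the seated height. Release, lift and go to the tray.

Emit:
apply_moves:
  moves:
    - {"jaw":0.3,"offset":[0,-0.5,0],"rot":[0,0,0]}
    - {"jaw":0.52,"offset":[0,0,0],"rot":[0,0,0]}
    - {"jaw":0.6,"offset":[0,0,0],"rot":[0,0,0]}
    - {"jaw":0.7,"offset":[0,0,0],"rot":[0,0,0]}
    - {"jaw":0.7,"offset":[0,0,-25],"rot":[0,0,0]}

```text
time_s: 30.35
eef_pos: [0.5972, 0.0268, 0.0398]
eef_rot: [-0.003, 0.707, 0.707, -0.001]
wrist_force: [0.9, -0.4, -0.5]
opening: 0.699
grasp_force: 0.0
```

Emit:
apply_moves:
  moves:
    - {"jaw":0.7,"offset":[0,0,-45],"rot":[0,0,0]}
    - {"jaw":0.7,"offset":[0,0,-45],"rot":[0,0,0]}
    - {"jaw":0.7,"offset":[-20,-5,-25],"rot":[0,0,0]}
    - {"jaw":0.7,"offset":[-50,-15,0],"rot":[0,0,1]}
    - {"jaw":0.7,"offset":[-50,-15,0],"rot":[0,0,1]}

```text
time_s: 30.98
eef_pos: [0.5634, -0.0944, 0.1572]
eef_rot: [-0.0, 0.719, 0.695, 0.001]
wrist_force: [0.9, 0.2, 0.4]
opening: 0.699
grasp_force: 0.0
```

Emit:
apply_moves:
  moves:
    - {"jaw":0.7,"offset":[-50,-15,0],"rot":[0,0,1]}
    - {"jaw":0.7,"offset":[-50,-15,0],"rot":[0,0,0]}
    - {"jaw":0.7,"offset":[0,0,0],"rot":[0,0,0]}
    - {"jaw":0.7,"offset":[0,0,0],"rot":[0,0,0]}
    - {"jaw":0.7,"offset":[0,0,0],"rot":[0,0,0]}

```text
time_s: 31.6
eef_pos: [0.5297, -0.1909, 0.1563]
eef_rot: [-0.001, 0.724, 0.689, 0.001]
wrist_force: [0.2, 0.2, -0.2]
opening: 0.702
grasp_force: 0.0
```

```bash
python3 - <<'E'
from h import *
im,d=ctrl.camera('top');save(cv2.resize(im[130:300,100:440],(800,400)),'t4.png')
plan((505.8,-299.6,100,-3),(505.8,-299.6,22.9,-3))
E
```

```text
t 31.65 tcp [ 529.7 -190.8  156.4] yaw y-axis -2.8 open 0.703 gf 0.0 F [-0.5  0.4 -0.7] q6 -0.51
tilt [0.0003 0.0023]
turn az 0.2 = 1 x 0.17 | off [-109.9  -18.2   56.4] = 2 x [-55.   -9.1  28.2]
turn az 0.0 = 1 x 0.00 | off [ 0.   0.  77.1] = 2 x [ 0.   0.  38.6]
```

View pics/t4.png

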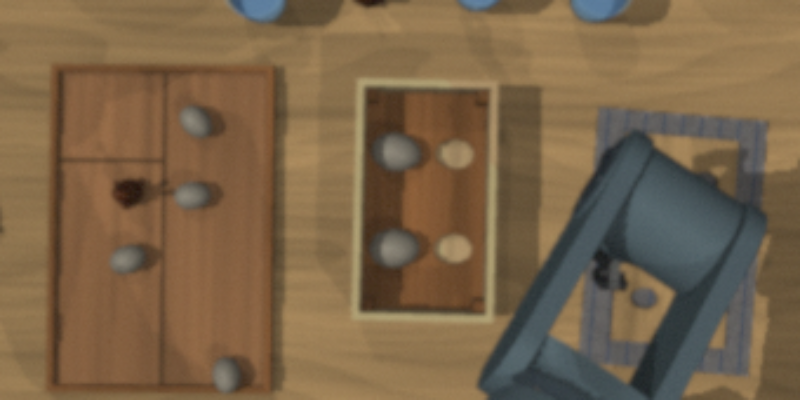

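Emit:
apply_moves:
  moves:
    - {"jaw":0.7,"offset":[-40,-6,0],"rot":[0,0,0]}
    - {"jaw":0.7,"offset":[-45,-8,20],"rot":[0,0,0]}
    - {"jaw":0.7,"offset":[-25,-4,36],"rot":[0,0,0]}
    - {"jaw":0.7,"offset":[0,0,20],"rot":[0,0,0]}
    - {"jaw":0.7,"offset":[0,0,0],"rot":[0,0,0]}

```text
time_s: 32.28
eef_pos: [0.5051, -0.2986, 0.0783]
eef_rot: [-0.003, 0.725, 0.689, 0.001]
wrist_force: [-0.1, 0.1, 0.3]
opening: 0.702
grasp_force: 0.0
```

Emit:
apply_moves:
  moves:
    - {"jaw":0.7,"offset":[0,0,30],"rot":[0,0,0]}
    - {"jaw":0.7,"offset":[0,0,20],"rot":[0,0,0]}
    - {"jaw":0.7,"offset":[0,0,6],"rot":[0,0,0]}
    - {"jaw":0.7,"offset":[0,0,0],"rot":[0,0,0]}
    - {"jaw":0.7,"offset":[0,0,0],"rot":[0,0,0]}

```text
time_s: 32.9
eef_pos: [0.5066, -0.3013, 0.0254]
eef_rot: [0.0, 0.725, 0.689, 0.001]
wrist_force: [0.2, 0.5, -0.7]
opening: 0.698
grasp_force: 0.0
```

```bash
python3 - <<'E'
from h import *
plan((505.8,-299.6,22.9,-3))
E
```

```text
t 32.9 tcp [ 506.6 -301.3   25.4] yaw y-axis -2.9 open 0.698 gf 0.0 F [ 0.2  0.5 -0.7] q6 -0.69
tilt [0.0018 0.0008]
turn az 0.1 = 1 x 0.07 | off [ 1.6 -0.8  2.5] = 1 x [ 1.6 -0.8  2.5]
```

Emit:
apply_moves:
  moves:
    - {"jaw":0.6,"offset":[1.6,-0.8,2.5],"rot":[0,0,0]}
    - {"jaw":0.4,"offset":[0,0,0],"rot":[0,0,0]}
    - {"jaw":0,"offset":[0,0,0],"rot":[0,0,0]}
    - {"jaw":0,"offset":[0,0,0],"rot":[0,0,0]}
    - {"jaw":0,"offset":[0,0,0],"rot":[0,0,0]}

```text
time_s: 33.52
eef_pos: [0.5053, -0.2993, 0.0221]
eef_rot: [-0.0, 0.725, 0.689, 0.001]
wrist_force: [-0.8, 0.3, 2.8]
opening: 0.178
grasp_force: 59.3
```

Emit:
apply_moves:
  moves:
    - {"jaw":0,"offset":[0,0,-10],"rot":[0,0,0]}
    - {"jaw":0,"offset":[0,0,-20],"rot":[0,0,0]}
    - {"jaw":0,"offset":[0,0,-40],"rot":[0,0,0]}
    - {"jaw":0,"offset":[0,0,-45],"rot":[0,0,0]}
    - {"jaw":0,"offset":[0,0,-40],"rot":[0,0,0]}

```text
time_s: 34.15
eef_pos: [0.5052, -0.2996, 0.1798]
eef_rot: [0.0, 0.725, 0.689, 0.001]
wrist_force: [0.5, 0.2, -3.7]
opening: 0.174
grasp_force: 58.8
```

```bash
python3 - <<'E'
from h import *
untilt(.1)
plan((545.7,-6.2,170,.1))
E
```

```text
t 34.15 tcp [ 505.2 -299.6  179.8] yaw y-axis -2.9 open 0.174 gf 58.8 F [ 0.5  0.2 -3.7] q6 -0.69
untilt [ 0.1  -0.05 -3.03] up in tool [ 0.001  0.002 -1.   ] back dir [-0.999  0.051 -0.001]
t 34.15 tcp [ 505.2 -299.6  179.8] yaw y-axis -2.9 open 0.174 gf 58.8 F [ 0.5  0.2 -3.7] q6 -0.69
tilt [0.0018 0.0008]
turn az -3.0 = 1 x -3.03 | off [293.3  41.    9.8] = 6 x [48.9  6.8  1.6]
```

Emit:
apply_moves:
  moves:
    - {"jaw":0,"offset":[0,0,0],"rot":[0,0,-3]}
    - {"jaw":0,"offset":[25,3,0],"rot":[0,0,0]}
    - {"jaw":0,"offset":[45,6,0],"rot":[0,0,0]}
    - {"jaw":0,"offset":[48,7,0],"rot":[0,0,0]}
    - {"jaw":0,"offset":[48,7,0],"rot":[0,0,0]}

```text
time_s: 34.78
eef_pos: [0.5273, -0.1307, 0.1772]
eef_rot: [-0.001, 0.707, 0.707, 0.001]
wrist_force: [0.4, 1.0, -3.4]
opening: 0.172
grasp_force: 58.8
```

Emit:
apply_moves:
  moves:
    - {"jaw":0,"offset":[48,7,0],"rot":[0,0,0]}
    - {"jaw":0,"offset":[46,6,0],"rot":[0,0,0]}
    - {"jaw":0,"offset":[33,5,0],"rot":[0,0,0]}
    - {"jaw":0,"offset":[0,0,20],"rot":[0,0,0]}
    - {"jaw":0,"offset":[0,0,20],"rot":[0,0,0]}

```text
time_s: 35.4
eef_pos: [0.5451, -0.0043, 0.1372]
eef_rot: [-0.001, 0.706, 0.708, 0.001]
wrist_force: [0.5, -0.7, -3.5]
opening: 0.175
grasp_force: 58.8
```

Emit:
apply_moves:
  moves:
    - {"jaw":0,"offset":[0,0,10],"rot":[0,0,0]}
    - {"jaw":0,"offset":[0,0,0],"rot":[0,0,0]}
    - {"jaw":0,"offset":[0,0,0],"rot":[0,0,0]}
    - {"jaw":0,"offset":[0,0,0],"rot":[0,0,0]}
    - {"jaw":0,"offset":[0,0,0],"rot":[0,0,0]}

```text
time_s: 36.02
eef_pos: [0.5461, -0.0065, 0.1279]
eef_rot: [-0.0, 0.707, 0.707, 0.001]
wrist_force: [-0.8, -0.4, -3.3]
opening: 0.173
grasp_force: 58.8
```

```bash
python3 - <<'E'
from h import *
plan((546,-6,80,.1)); o=ctrl.get_obs(); zt=o["eef_pos"][2]*1000-20+8; print("board top",zt)
for c in('top','scene'):
    im,d=ctrl.camera(c);P=full(c,d)
    Q=P[(abs(P[:,0]-546)<150)&(abs(P[:,1]+6)<90)&(abs(P[:,2]-zt)<5)]
    print(c,len(Q),rect(Q),Q.min(0).round(1),Q.max(0).round(1))
    for s in(1,-1):
        # long edges: extreme y per x bin
        b=[(x,(s*Q[abs(Q[:,0]-x)<4,1]).max()*s) for x in range(436,656,8) if (abs(Q[:,0]-x)<4).sum()>3]
        b=np.array(b); k=np.polyfit(b[:,0]-546,b[:,1],1); print(s,np.degrees(k[0]).round(2),k[1].round(1))
    save(im[120:290,180:380],'p5%s.png'%c)
E
```

```text
t 36.02 tcp [546.1  -6.5 127.9] yaw y-axis 0.1 open 0.173 gf 58.8 F [-0.8 -0.4 -3.3] q6 -0.23
tilt [0.0014 0.0018]
turn az -0.0 = 1 x -0.05 | off [ 0.5 -0.1 47.9] = 1 x [ 0.5 -0.1 47.9]
board top 115.9412220881296
top 1831 (array([547.5,  -6.3]), array([242.2, 132.2]), -0.11) [426.3 -72.6 111. ] [668.6  59.7 120.9]
1 -11.5 38.6
-1 -12.7 -47.0
scene 2172 (array([545.4,  -9.3]), array([246.5, 139.2]), 0.1) [422.1 -78.9 111.1] [668.7  60.4 120.9]
1 -0.12 58.5
-1 -11.45 -57.5
```

Emit:
apply_moves:
  moves:
    - {"jaw":0,"offset":[0,-0.6,15],"rot":[0,0,0]}
    - {"jaw":0,"offset":[0,0,13],"rot":[0,0,0]}
    - {"jaw":0,"offset":[0,0,8],"rot":[0,0,0]}
    - {"jaw":0,"offset":[0,0,4],"rot":[0,0,0]}
    - {"jaw":0,"offset":[0,0,0],"rot":[0,0,0]}

```text
time_s: 36.75
eef_pos: [0.545, -0.0062, 0.087]
eef_rot: [-0.001, 0.707, 0.708, 0.001]
wrist_force: [0.2, -0.1, -2.1]
opening: 0.174
grasp_force: 58.8
```

Emit:
apply_moves:
  moves:
    - {"jaw":0,"offset":[0,0,3],"rot":[0,0,0]}
    - {"jaw":0,"offset":[0,0,2],"rot":[0,0,0]}
    - {"jaw":0,"offset":[0,0,1],"rot":[0,0,0]}
    - {"jaw":0,"offset":[0,0,0],"rot":[0,0,0]}
    - {"jaw":0,"offset":[0,0,0],"rot":[0,0,0]}

```text
time_s: 37.38
eef_pos: [0.5453, -0.0062, 0.0815]
eef_rot: [-0.0, 0.707, 0.708, 0.001]
wrist_force: [0.7, 0.3, -2.9]
opening: 0.177
grasp_force: 58.9
```

Emit:
apply_moves:
  moves:
    - {"jaw":0,"offset":[0,0,1],"rot":[0,0,0]}
    - {"jaw":0,"offset":[0,0,1],"rot":[0,0,0]}
    - {"jaw":0,"offset":[0,0,0],"rot":[0,0,0]}
    - {"jaw":0,"offset":[0,0,0],"rot":[0,0,0]}
    - {"jaw":0,"offset":[0,0,0],"rot":[0,0,0]}

```text
time_s: 38.0
eef_pos: [0.5452, -0.0062, 0.0794]
eef_rot: [-0.001, 0.707, 0.707, 0.001]
wrist_force: [0.1, -0.0, -3.4]
opening: 0.172
grasp_force: 58.9
```

Emit:
apply_moves:
  moves:
    - {"jaw":0,"offset":[0,0,0.6],"rot":[0,0,0]}
    - {"jaw":0,"offset":[0,0,0.5],"rot":[0,0,0]}
    - {"jaw":0,"offset":[0,0,0],"rot":[0,0,0]}
    - {"jaw":0,"offset":[0,0,0],"rot":[0,0,0]}
    - {"jaw":0,"offset":[0,0,0],"rot":[0,0,0]}

```text
time_s: 38.62
eef_pos: [0.5453, -0.0062, 0.0791]
eef_rot: [-0.0, 0.707, 0.708, 0.001]
wrist_force: [-4.0, 0.9, 5.5]
opening: 0.173
grasp_force: 60.0
```

Emit:
apply_moves:
  moves:
    - {"jaw":0.3,"offset":[0,0,0],"rot":[0,0,0]}
    - {"jaw":0.6,"offset":[0,0,0],"rot":[0,0,0]}
    - {"jaw":0.6,"offset":[0,0,0],"rot":[0,0,0]}
    - {"jaw":0.6,"offset":[0,0,-25],"rot":[0,0,0]}
    - {"jaw":0.6,"offset":[0,0,-45],"rot":[0,0,0]}

```text
time_s: 39.25
eef_pos: [0.5436, -0.0061, 0.1471]
eef_rot: [-0.002, 0.707, 0.707, -0.0]
wrist_force: [0.3, 0.0, 1.2]
opening: 0.599
grasp_force: 0.0
```

Emit:
apply_moves:
  moves:
    - {"jaw":0.6,"offset":[-50,-10,-40],"rot":[0,0,0]}
    - {"jaw":0.6,"offset":[-55,-10,0],"rot":[0,0,0]}
    - {"jaw":0.6,"offset":[-50,-10,0],"rot":[0,0,0]}
    - {"jaw":0.6,"offset":[-30,0,0],"rot":[0,0,0]}
    - {"jaw":0.6,"offset":[0,0,0],"rot":[0,0,0]}

```text
time_s: 39.88
eef_pos: [0.5155, -0.1919, 0.1865]
eef_rot: [-0.0, 0.708, 0.706, 0.001]
wrist_force: [1.2, 0.4, -0.0]
opening: 0.601
grasp_force: 0.0
```

```bash
python3 - <<'E'
from h import *
S=[(470,333),(380,225),(630.5,258.4),(545,260.5)]
state()
for c in("top","scene"):
    im,d=ctrl.camera(c); P=full(c,d); print(c)
    if c=="top":
        top=im
        B=P[(abs(P[:,0]-380)<60)&(P[:,1]>170)&(P[:,1]<285)&(P[:,2]>28)]; print("moved",np.median(B,0).round(1),len(B)); S[1]=tuple(np.median(B,0)[:2])
    for s in S: print(np.round(fit_egg(P,s,False,26),1).tolist())
    Q=P[(abs(P[:,0]-546)<119)&(abs(P[:,1]+6.5)<64)&(abs(P[:,2]-68)<9)]
    print("tray z by corner",[np.median(Q[(np.sign(Q[:,0]-546)==a)&(np.sign(Q[:,1]+6.5)==b),2]).round(1) for a in(-1,1) for b in(-1,1)])
save(cv2.resize(top[160:270,120:330],None,fx=3.8,fy=3.8,interpolation=cv2.INTER_CUBIC),'t6.png'); save(top,'top6.png')
E
```

```text
t 39.88 tcp [ 515.5 -191.9  186.5] yaw y-axis -0.1 open 0.601 gf 0.0 F [ 1.2  0.4 -0. ] q6 -0.57
top
moved [341.9 214.6  36.8] 131
[470.6, 334.5, 113.4, -1.0, 145.0, 1.1]
[339.0, 216.0, 7.5, 0.1, 165.0, 1.4]
[631.8, 259.7, 42.1, -0.8, 141.0, 1.2]
[546.1, 261.7, 89.8, -1.0, 144.0, 1.1]
tray z by corner [np.float64(66.8), np.float64(67.0), np.float64(67.0), np.float64(67.1)]
scene
[469.0, 331.0, 115.3, 1.7, 203.0, 0.8]
[339.2, 214.4, 171.7, 1.6, 161.0, 1.2]
[629.2, 256.3, 47.4, 1.7, 180.0, 0.7]
[543.1, 258.6, 90.7, 1.8, 188.0, 0.8]
tray z by corner [np.float64(70.3), np.float64(70.2), np.float64(70.5), np.float64(70.2)]
```

View pics/t6.png

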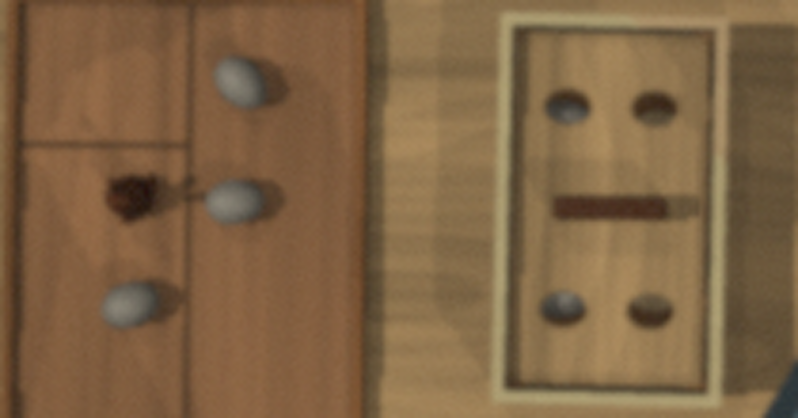

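```bash
python3 - <<'E'
from h import *
print(onplane('top',[(269.5,187.9),(292.1,188.2),(268.2,241.1),(291.1,241.6)],68).round(1))
a=cv2.imread('pics/top6.png'); v=cv2.cvtColor(a,cv2.COLOR_BGR2GRAY).astype(int)
for u,w in [(269,188),(292,188),(268,241),(291,242)]:
    s=v[w-8:w+9,u-9:u+10]; m=(s<(np.percentile(s,8)+np.percentile(s,80))/2).astype(np.uint8); n,l,st,ce=cv2.connectedComponentsWithStats(m); k=1+np.argmax(st[1:,4]); c=st[k]
    print(c,onplane('top',[[u-9+c[0]+(c[2]-1)/2,w-8+c[1]+(c[3]-1)/2],[u-9+ce[k][0],w-8+ce[k][1]]],68)[:,:2].round(1).tolist())
plan((544.6,260.2,140,.3))
E
```

```text
[[615.3  22.3  68. ]
 [615.9 -37.1  68. ]
 [475.8  22.5  68. ]
 [475.9 -37.5  68. ]]
[ 3  3 12 10 90] [[616.3, 24.9], [616.6, 25.1]]
[ 3  4 12  9 83] [[616.4, -35.5], [616.7, -36.5]]
[ 3  4 12  9 81] [[476.0, 24.3], [474.8, 25.1]]
[ 3  4 12  9 82] [[474.8, -35.9], [475.3, -36.4]]
t 39.98 tcp [ 515.5 -189.4  186.3] yaw y-axis 0.0 open 0.597 gf 0.0 F [ 1.  -0.  -0.6] q6 -0.57
tilt [0.0002 0.0026]
turn az -0.3 = 1 x -0.28 | off [449.5  31.4  46.3] = 9 x [49.9  3.5  5.1]
```

Emit:
apply_moves:
  moves:
    - {"jaw":0.6,"offset":[50,3.5,0],"rot":[0,0,0]}
    - {"jaw":0.6,"offset":[50,3.5,0],"rot":[0,0,0]}
    - {"jaw":0.6,"offset":[50,3.5,0],"rot":[0,0,0]}
    - {"jaw":0.6,"offset":[50,3.5,0],"rot":[0,0,0]}
    - {"jaw":0.6,"offset":[50,3.5,0],"rot":[0,0,0]}

```text
time_s: 40.6
eef_pos: [0.5323, 0.0635, 0.1871]
eef_rot: [-0.001, 0.706, 0.708, 0.001]
wrist_force: [0.1, -0.3, -0.1]
opening: 0.598
grasp_force: 0.0
```

Emit:
apply_moves:
  moves:
    - {"jaw":0.6,"offset":[50,3.5,0],"rot":[0,0,0]}
    - {"jaw":0.6,"offset":[50,3.5,0],"rot":[0,0,0]}
    - {"jaw":0.6,"offset":[50,3.5,0],"rot":[0,0,0]}
    - {"jaw":0.6,"offset":[49.5,3.5,20],"rot":[0,0,0]}
    - {"jaw":0.6,"offset":[0,0,40],"rot":[0,0,0]}

```text
time_s: 41.22
eef_pos: [0.5469, 0.2654, 0.1287]
eef_rot: [0.0, 0.704, 0.71, 0.003]
wrist_force: [0.3, -0.6, -1.1]
opening: 0.597
grasp_force: 0.0
```

Emit:
apply_moves:
  moves:
    - {"jaw":0.6,"offset":[0,0,30],"rot":[0,0,0]}
    - {"jaw":0.6,"offset":[0,0,20],"rot":[0,0,0]}
    - {"jaw":0.6,"offset":[0,0,0],"rot":[0,0,0]}
    - {"jaw":0.6,"offset":[0,0,0],"rot":[0,0,0]}
    - {"jaw":0.6,"offset":[0,0,0],"rot":[0,0,0]}

```text
time_s: 41.85
eef_pos: [0.5479, 0.2603, 0.079]
eef_rot: [0.0, 0.707, 0.707, 0.002]
wrist_force: [0.2, -0.0, 0.5]
opening: 0.602
grasp_force: 0.0
```

```bash
python3 - <<'E'
from h import *
plan((544.6,260.2,15.5,.3))
E
```

```text
t 41.85 tcp [547.9 260.3  79. ] yaw y-axis 0.1 open 0.602 gf 0.0 F [ 0.2 -0.   0.5] q6 0.25
tilt [0.0032 0.0027]
turn az -0.2 = 1 x -0.25 | off [-0.1 -3.3 63.5] = 2 x [-0.  -1.6 31.8]
```

Emit:
apply_moves:
  moves:
    - {"jaw":0.6,"offset":[0,-1.7,30],"rot":[0,0,0]}
    - {"jaw":0.6,"offset":[0,-1.6,26],"rot":[0,0,0]}
    - {"jaw":0.6,"offset":[0,0,7.5],"rot":[0,0,0]}
    - {"jaw":0.6,"offset":[0,0,0],"rot":[0,0,0]}
    - {"jaw":0.6,"offset":[0,0,0],"rot":[0,0,0]}

```text
time_s: 42.48
eef_pos: [0.5447, 0.2605, 0.0154]
eef_rot: [0.0, 0.707, 0.707, 0.002]
wrist_force: [-0.1, 0.7, -0.5]
opening: 0.6
grasp_force: 0.0
```

Emit:
apply_moves:
  moves:
    - {"jaw":0.45,"offset":[0,0,0],"rot":[0,0,0]}
    - {"jaw":0.35,"offset":[0,0,0],"rot":[0,0,0]}
    - {"jaw":0.2,"offset":[0,0,0],"rot":[0,0,0]}
    - {"jaw":0.2,"offset":[0,0,0],"rot":[0,0,0]}
    - {"jaw":0.2,"offset":[0,0,0],"rot":[0,0,0]}

```text
time_s: 43.1
eef_pos: [0.5442, 0.2604, 0.0152]
eef_rot: [-0.0, 0.707, 0.708, 0.002]
wrist_force: [-1.6, -0.4, 6.6]
opening: 0.345
grasp_force: 58.7
```

Emit:
apply_moves:
  moves:
    - {"jaw":0.2,"offset":[0,0,-10],"rot":[0,0,0]}
    - {"jaw":0.2,"offset":[0,0,-25],"rot":[0,0,0]}
    - {"jaw":0.2,"offset":[0,0,-40],"rot":[0,0,0]}
    - {"jaw":0.2,"offset":[0,0,-40],"rot":[0,0,0]}
    - {"jaw":0.2,"offset":[0,0,-40],"rot":[0,0,0]}

```text
time_s: 43.72
eef_pos: [0.5432, 0.2598, 0.1706]
eef_rot: [-0.0, 0.707, 0.708, 0.001]
wrist_force: [1.0, 0.9, -0.3]
opening: 0.348
grasp_force: 59.4
```

```bash
python3 - <<'E'
from h import *
plan((615.5,-36.2,165,.1))
E
```

```text
t 43.73 tcp [543.2 259.8 170.6] yaw y-axis 0.1 open 0.348 gf 59.4 F [ 1.   0.9 -0.3] q6 0.25
tilt [0.0007 0.002 ]
turn az -0.0 = 1 x -0.04 | off [-296.2   71.8    5.6] = 6 x [-49.4  12.    0.9]
```

Emit:
apply_moves:
  moves:
    - {"jaw":0.2,"offset":[-30,8,0],"rot":[0,0,0]}
    - {"jaw":0.2,"offset":[-50,12,0],"rot":[0,0,0]}
    - {"jaw":0.2,"offset":[-50,12,0],"rot":[0,0,0]}
    - {"jaw":0.2,"offset":[-50,12,0],"rot":[0,0,0]}
    - {"jaw":0.2,"offset":[-50,12,0],"rot":[0,0,0]}

```text
time_s: 44.35
eef_pos: [0.5998, 0.0283, 0.169]
eef_rot: [-0.0, 0.707, 0.708, 0.001]
wrist_force: [0.8, -0.3, -1.2]
opening: 0.346
grasp_force: 59.4
```

Emit:
apply_moves:
  moves:
    - {"jaw":0.2,"offset":[-40,10,0],"rot":[0,0,0]}
    - {"jaw":0.2,"offset":[-26,6,10],"rot":[0,0,0]}
    - {"jaw":0.2,"offset":[0,0,30],"rot":[0,0,0]}
    - {"jaw":0.2,"offset":[0,0,20],"rot":[0,0,0]}
    - {"jaw":0.2,"offset":[0,0,0],"rot":[0,0,0]}

```text
time_s: 44.98
eef_pos: [0.6141, -0.0352, 0.1064]
eef_rot: [-0.002, 0.707, 0.708, -0.0]
wrist_force: [-0.4, -0.6, -0.3]
opening: 0.345
grasp_force: 59.3
```

Emit:
apply_moves:
  moves:
    - {"jaw":0.2,"offset":[0,0,0],"rot":[0,0,0]}
    - {"jaw":0.2,"offset":[0,0,0],"rot":[0,0,0]}
    - {"jaw":0.2,"offset":[0,0,0],"rot":[0,0,0]}
    - {"jaw":0.2,"offset":[0,0,0],"rot":[0,0,0]}
    - {"jaw":0.2,"offset":[0,0,0],"rot":[0,0,0]}

```text
time_s: 45.6
eef_pos: [0.6158, -0.0359, 0.1085]
eef_rot: [-0.0, 0.707, 0.708, 0.001]
wrist_force: [-0.2, -0.1, -0.2]
opening: 0.347
grasp_force: 59.4
```

```bash
python3 - <<'E'
from h import *
plan((615.5,-36.2,68,.1))
E
```

```text
t 45.6 tcp [615.8 -35.9 108.5] yaw y-axis 0.1 open 0.347 gf 59.4 F [-0.2 -0.1 -0.2] q6 -0.25
tilt [0.0006 0.0019]
turn az -0.0 = 1 x -0.03 | off [-0.3 -0.3 40.5] = 1 x [-0.3 -0.3 40.5]
```

Emit:
apply_moves:
  moves:
    - {"jaw":0.2,"offset":[-0.3,-0.3,20],"rot":[0,0,0]}
    - {"jaw":0.2,"offset":[0,0,13],"rot":[0,0,0]}
    - {"jaw":0.2,"offset":[0,0,4],"rot":[0,0,0]}
    - {"jaw":0.2,"offset":[0,0,1.5],"rot":[0,0,0]}
    - {"jaw":0.2,"offset":[0,0,0],"rot":[0,0,0]}

```text
time_s: 46.22
eef_pos: [0.6157, -0.0362, 0.07]
eef_rot: [-0.0, 0.707, 0.708, 0.001]
wrist_force: [0.2, 0.0, -0.2]
opening: 0.348
grasp_force: 59.4
```

Emit:
apply_moves:
  moves:
    - {"jaw":0.2,"offset":[0,0,0.8],"rot":[0,0,0]}
    - {"jaw":0.2,"offset":[0,0,0.8],"rot":[0,0,0]}
    - {"jaw":0.2,"offset":[0,0,0],"rot":[0,0,0]}
    - {"jaw":0.2,"offset":[0,0,0],"rot":[0,0,0]}
    - {"jaw":0.2,"offset":[0,0,0],"rot":[0,0,0]}

```text
time_s: 46.85
eef_pos: [0.6155, -0.0361, 0.0683]
eef_rot: [-0.0, 0.707, 0.708, 0.001]
wrist_force: [0.1, 0.0, -0.2]
opening: 0.348
grasp_force: 59.4
```

Emit:
apply_moves:
  moves:
    - {"jaw":0.2,"offset":[0,0,0.6],"rot":[0,0,0]}
    - {"jaw":0.2,"offset":[0,0,0.6],"rot":[0,0,0]}
    - {"jaw":0.2,"offset":[0,0,0],"rot":[0,0,0]}
    - {"jaw":0.2,"offset":[0,0,0],"rot":[0,0,0]}
    - {"jaw":0.2,"offset":[0,0,0],"rot":[0,0,0]}

```text
time_s: 47.48
eef_pos: [0.6156, -0.0362, 0.0678]
eef_rot: [-0.0, 0.707, 0.708, 0.001]
wrist_force: [-3.0, -0.4, 5.0]
opening: 0.347
grasp_force: 62.4
```

Emit:
apply_moves:
  moves:
    - {"jaw":0.2,"offset":[0,-0.4,0],"rot":[0,0,0]}
    - {"jaw":0.4,"offset":[0,0,0],"rot":[0,0,0]}
    - {"jaw":0.5,"offset":[0,0,0],"rot":[0,0,0]}
    - {"jaw":0.55,"offset":[0,0,0],"rot":[0,0,0]}
    - {"jaw":0.55,"offset":[0,0,-25],"rot":[0,0,0]}

```text
time_s: 48.1
eef_pos: [0.6129, -0.0357, 0.0897]
eef_rot: [-0.003, 0.707, 0.707, -0.001]
wrist_force: [-0.3, -0.3, -0.3]
opening: 0.548
grasp_force: 0.0
```

Emit:
apply_moves:
  moves:
    - {"jaw":0.55,"offset":[0,0,-40],"rot":[0,0,0]}
    - {"jaw":0.6,"offset":[0,0,-30],"rot":[0,0,9]}
    - {"jaw":0.6,"offset":[0,0,0],"rot":[0,0,9]}
    - {"jaw":0.6,"offset":[0,0,0],"rot":[0,0,9]}
    - {"jaw":0.6,"offset":[0,0,0],"rot":[0,0,9]}

```text
time_s: 48.72
eef_pos: [0.6149, -0.0363, 0.1618]
eef_rot: [-0.001, 0.892, 0.452, 0.001]
wrist_force: [0.0, -0.0, 0.9]
opening: 0.598
grasp_force: 0.0
```

Emit:
apply_moves:
  moves:
    - {"jaw":0.6,"offset":[0,0,0],"rot":[0,0,9.4]}
    - {"jaw":0.6,"offset":[0,0,0],"rot":[0,0,0]}
    - {"jaw":0.6,"offset":[0,0,0],"rot":[0,0,0]}
    - {"jaw":0.6,"offset":[0,0,0],"rot":[0,0,0]}
    - {"jaw":0.6,"offset":[0,0,0],"rot":[0,0,0]}

```text
time_s: 49.35
eef_pos: [0.615, -0.0363, 0.162]
eef_rot: [-0.001, 0.925, 0.38, 0.001]
wrist_force: [-0.1, 0.4, -0.8]
opening: 0.602
grasp_force: 0.0
```

```bash
python3 - <<'E'
from h import *
plan((630.5,258,100,-45.3))
E
```

```text
t 49.35 tcp [615.  -36.3 162. ] yaw y-axis -45.3 open 0.602 gf 0.0 F [-0.1  0.4 -0.8] q6 0.54
tilt [0.0004 0.002 ]
turn az 0.0 = 1 x 0.01 | off [ 218.  -198.3   62. ] = 4 x [ 54.5 -49.6  15.5]
```

Emit:
apply_moves:
  moves:
    - {"jaw":0.6,"offset":[43.6,-39.7,0],"rot":[0,0,0]}
    - {"jaw":0.6,"offset":[43.6,-39.7,0],"rot":[0,0,0]}
    - {"jaw":0.6,"offset":[43.6,-39.7,0],"rot":[0,0,0]}
    - {"jaw":0.6,"offset":[43.6,-39.7,0],"rot":[0,0,0]}
    - {"jaw":0.6,"offset":[43.6,-39.5,0],"rot":[0,0,0]}

```text
time_s: 49.98
eef_pos: [0.6306, 0.2599, 0.1628]
eef_rot: [-0.001, 0.925, 0.38, 0.001]
wrist_force: [1.2, 0.0, 1.0]
opening: 0.6
grasp_force: 0.0
```

Emit:
apply_moves:
  moves:
    - {"jaw":0.6,"offset":[0,0,40],"rot":[0,0,0]}
    - {"jaw":0.6,"offset":[0,0,40],"rot":[0,0,0]}
    - {"jaw":0.6,"offset":[0,0,0],"rot":[0,0,0]}
    - {"jaw":0.6,"offset":[0,0,0],"rot":[0,0,0]}
    - {"jaw":0.6,"offset":[0,0,0],"rot":[0,0,0]}

```text
time_s: 50.6
eef_pos: [0.6325, 0.2582, 0.0853]
eef_rot: [-0.0, 0.925, 0.38, 0.003]
wrist_force: [-0.7, 0.2, -0.6]
opening: 0.601
grasp_force: 0.0
```

```bash
python3 - <<'E'
from h import *
plan((630.5,258,15.5,-45.3))
E
```

```text
t 50.6 tcp [632.5 258.2  85.3] yaw y-axis -45.4 open 0.601 gf 0.0 F [-0.7  0.2 -0.6] q6 1.0
tilt [0.0045 0.0029]
turn az -0.1 = 1 x -0.05 | off [-1.6 -1.3 69.8] = 2 x [-0.8 -0.6 34.9]
```

Emit:
apply_moves:
  moves:
    - {"jaw":0.6,"offset":[-0.8,-0.7,34],"rot":[0,0,0]}
    - {"jaw":0.6,"offset":[-0.6,-0.4,28],"rot":[0,0,0]}
    - {"jaw":0.6,"offset":[0,0,7.3],"rot":[0,0,0]}
    - {"jaw":0.6,"offset":[0,0,0],"rot":[0,0,0]}
    - {"jaw":0.6,"offset":[0,0,0],"rot":[0,0,0]}

```text
time_s: 51.22
eef_pos: [0.6305, 0.2584, 0.0154]
eef_rot: [-0.001, 0.925, 0.38, 0.002]
wrist_force: [-0.6, -0.4, 1.0]
opening: 0.594
grasp_force: 0.0
```

Emit:
apply_moves:
  moves:
    - {"jaw":0.45,"offset":[0,0,0],"rot":[0,0,0]}
    - {"jaw":0.35,"offset":[0,0,0],"rot":[0,0,0]}
    - {"jaw":0.2,"offset":[0,0,0],"rot":[0,0,0]}
    - {"jaw":0.2,"offset":[0,0,0],"rot":[0,0,0]}
    - {"jaw":0.2,"offset":[0,0,0],"rot":[0,0,0]}

```text
time_s: 51.85
eef_pos: [0.6298, 0.2583, 0.0148]
eef_rot: [-0.001, 0.925, 0.38, 0.002]
wrist_force: [-1.5, 0.8, 6.0]
opening: 0.342
grasp_force: 58.7
```

Emit:
apply_moves:
  moves:
    - {"jaw":0.2,"offset":[0,0,-10],"rot":[0,0,0]}
    - {"jaw":0.2,"offset":[0,0,-25],"rot":[0,0,0]}
    - {"jaw":0.2,"offset":[0,0,-40],"rot":[0,0,0]}
    - {"jaw":0.2,"offset":[0,0,-40],"rot":[0,0,0]}
    - {"jaw":0.2,"offset":[0,0,-40],"rot":[0,0,0]}

```text
time_s: 52.48
eef_pos: [0.6287, 0.2577, 0.17]
eef_rot: [-0.001, 0.925, 0.38, 0.001]
wrist_force: [1.2, -0.3, -0.7]
opening: 0.334
grasp_force: 59.3
```

Emit:
apply_moves:
  moves:
    - {"jaw":0.2,"offset":[0,0,0],"rot":[0,0,-9]}
    - {"jaw":0.2,"offset":[0,0,0],"rot":[0,0,-9]}
    - {"jaw":0.2,"offset":[0,0,0],"rot":[0,0,-9]}
    - {"jaw":0.2,"offset":[0,0,0],"rot":[0,0,-9]}
    - {"jaw":0.2,"offset":[0,0,0],"rot":[0,0,-9.5]}

```text
time_s: 53.1
eef_pos: [0.6287, 0.2577, 0.1687]
eef_rot: [-0.001, 0.704, 0.71, 0.001]
wrist_force: [0.1, -0.5, -0.8]
opening: 0.34
grasp_force: 59.3
```

```bash
python3 - <<'E'
from h import *
plan((615.5,23.8,165,.1))
im,d=ctrl.camera('top');save(cv2.resize(im[160:290,120:330],None,fx=3.8,fy=3.8,interpolation=cv2.INTER_CUBIC),'t7.png')
P=full('top',d)
Q=P[(abs(P[:,0]-545)<120)&(abs(P[:,1]+6)<66)&(P[:,2]>72)&(P[:,2]<99)&(abs(P[:,0]-545)>20)];print("egg in tray",len(Q),np.median(Q,0).round(1),Q[:,2].max() if len(Q) else '')
E
```

```text
t 53.1 tcp [628.7 257.7 168.7] yaw y-axis 0.5 open 0.34 gf 59.3 F [ 0.1 -0.5 -0.8] q6 0.21
tilt [0.0004 0.0019]
turn az 0.4 = 1 x 0.37 | off [-233.9  -13.6    3.7] = 5 x [-46.8  -2.7   0.7]
egg in tray 260 [612.8 -30.2  83.5] 95.85240736437628
```

View pics/t7.png

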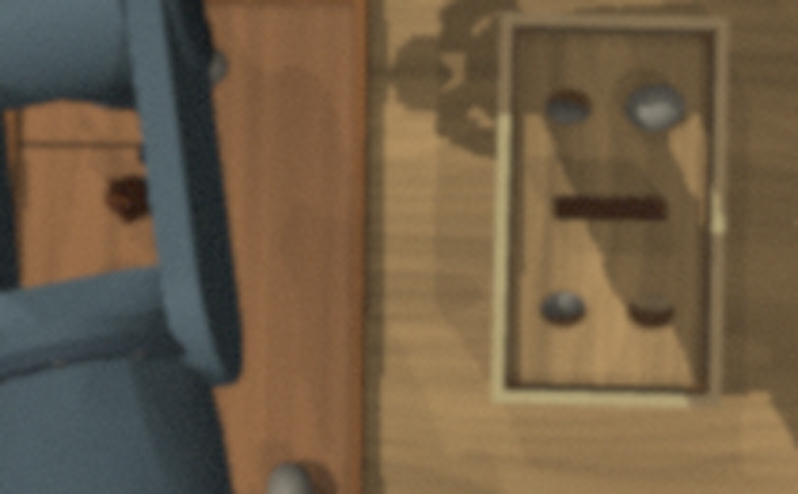

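Emit:
apply_moves:
  moves:
    - {"jaw":0.2,"offset":[-30,-2,0],"rot":[0,0,0.4]}
    - {"jaw":0.2,"offset":[-48,-3,0],"rot":[0,0,0]}
    - {"jaw":0.2,"offset":[-48,-3,0],"rot":[0,0,0]}
    - {"jaw":0.2,"offset":[-48,-3,0],"rot":[0,0,0]}
    - {"jaw":0.2,"offset":[-40,-2.6,0],"rot":[0,0,0]}

```text
time_s: 53.78
eef_pos: [0.6143, 0.042, 0.1683]
eef_rot: [-0.0, 0.71, 0.704, 0.001]
wrist_force: [0.0, -0.0, -0.4]
opening: 0.343
grasp_force: 59.3
```

Emit:
apply_moves:
  moves:
    - {"jaw":0.2,"offset":[-20,0,0],"rot":[0,0,0]}
    - {"jaw":0.2,"offset":[0,0,35],"rot":[0,0,0]}
    - {"jaw":0.2,"offset":[0,0,25],"rot":[0,0,0]}
    - {"jaw":0.2,"offset":[0,0,0],"rot":[0,0,0]}
    - {"jaw":0.2,"offset":[0,0,0],"rot":[0,0,0]}

```text
time_s: 54.4
eef_pos: [0.6153, 0.0243, 0.109]
eef_rot: [-0.0, 0.709, 0.706, 0.001]
wrist_force: [0.8, -0.0, 0.7]
opening: 0.34
grasp_force: 59.3
```

Emit:
apply_moves:
  moves:
    - {"jaw":0.2,"offset":[0,0,0],"rot":[0,0,0]}
    - {"jaw":0.2,"offset":[0,0,0],"rot":[0,0,0]}
    - {"jaw":0.2,"offset":[0,0,0],"rot":[0,0,0]}
    - {"jaw":0.2,"offset":[0,0,0],"rot":[0,0,0]}
    - {"jaw":0.2,"offset":[0,0,0],"rot":[0,0,0]}

```text
time_s: 55.02
eef_pos: [0.6146, 0.0239, 0.1079]
eef_rot: [-0.001, 0.709, 0.706, 0.001]
wrist_force: [-0.2, -0.2, 0.4]
opening: 0.34
grasp_force: 59.3
```

```bash
python3 - <<'E'
from h import *
plan((615.2,23.8,70,.1))
E
```

```text
t 55.02 tcp [614.6  23.9 107.9] yaw y-axis -0.2 open 0.34 gf 59.3 F [-0.2 -0.2  0.4] q6 -0.15
tilt [0.0004 0.002 ]
turn az -0.3 = 1 x -0.34 | off [-0.1  0.6 37.9] = 1 x [-0.1  0.6 37.9]
```

Emit:
apply_moves:
  moves:
    - {"jaw":0.2,"offset":[0,0.6,20],"rot":[0,0,-0.3]}
    - {"jaw":0.2,"offset":[0,0,13],"rot":[0,0,0]}
    - {"jaw":0.2,"offset":[0,0,4],"rot":[0,0,0]}
    - {"jaw":0.2,"offset":[0,0,1.5],"rot":[0,0,0]}
    - {"jaw":0.2,"offset":[0,0,0.5],"rot":[0,0,0]}

```text
time_s: 55.65
eef_pos: [0.6154, 0.024, 0.069]
eef_rot: [-0.0, 0.707, 0.708, 0.001]
wrist_force: [-1.5, 0.2, 0.3]
opening: 0.345
grasp_force: 59.3
```

Emit:
apply_moves:
  moves:
    - {"jaw":0.2,"offset":[0,0,0.6],"rot":[0,0,0]}
    - {"jaw":0.2,"offset":[0,0,0.6],"rot":[0,0,0]}
    - {"jaw":0.2,"offset":[0,0,0],"rot":[0,0,0]}
    - {"jaw":0.2,"offset":[0,0,0],"rot":[0,0,0]}
    - {"jaw":0.2,"offset":[0,0,0],"rot":[0,0,0]}

```text
time_s: 56.28
eef_pos: [0.6154, 0.024, 0.0679]
eef_rot: [-0.0, 0.707, 0.708, 0.001]
wrist_force: [-0.4, -0.5, 0.9]
opening: 0.34
grasp_force: 60.1
```

Emit:
apply_moves:
  moves:
    - {"jaw":0.2,"offset":[0,0,0.5],"rot":[0,0,0]}
    - {"jaw":0.2,"offset":[0,0,0.3],"rot":[0,0,0]}
    - {"jaw":0.2,"offset":[0,0,0],"rot":[0,0,0]}
    - {"jaw":0.2,"offset":[0,0,0],"rot":[0,0,0]}
    - {"jaw":0.2,"offset":[0,0,0],"rot":[0,0,0]}

```text
time_s: 56.9
eef_pos: [0.6154, 0.024, 0.0678]
eef_rot: [-0.0, 0.707, 0.708, 0.001]
wrist_force: [-1.8, -0.2, 7.0]
opening: 0.339
grasp_force: 63.3
```

Emit:
apply_moves:
  moves:
    - {"jaw":0.4,"offset":[0,-0.3,0],"rot":[0,0,0]}
    - {"jaw":0.5,"offset":[0,0,0],"rot":[0,0,0]}
    - {"jaw":0.55,"offset":[0,0,0],"rot":[0,0,0]}
    - {"jaw":0.55,"offset":[0,0,0],"rot":[0,0,0]}
    - {"jaw":0.55,"offset":[0,0,-25],"rot":[0,0,0]}

```text
time_s: 57.52
eef_pos: [0.6128, 0.0242, 0.0897]
eef_rot: [-0.003, 0.707, 0.707, -0.001]
wrist_force: [-0.2, -0.4, 0.5]
opening: 0.548
grasp_force: 0.0
```

Emit:
apply_moves:
  moves:
    - {"jaw":0.55,"offset":[0,0,-40],"rot":[0,0,0]}
    - {"jaw":0.55,"offset":[0,0,-30],"rot":[0,0,-8]}
    - {"jaw":0.55,"offset":[0,0,0],"rot":[0,0,-8]}
    - {"jaw":0.55,"offset":[0,0,0],"rot":[0,0,-9]}
    - {"jaw":0.55,"offset":[0,0,0],"rot":[0,0,0]}

```text
time_s: 58.15
eef_pos: [0.6147, 0.0238, 0.1617]
eef_rot: [-0.0, 0.537, 0.843, 0.001]
wrist_force: [-0.6, 0.5, -0.5]
opening: 0.548
grasp_force: 0.0
```

```bash
python3 - <<'E'
from h import *
plan((469.8,332.8,100,25))
im,d=ctrl.camera('scene'); P=full('scene',d)
print(np.round(fit_egg(P,(469,331),False,26),1))
E
```

```text
t 58.15 tcp [614.7  23.8 161.7] yaw y-axis 25.0 open 0.548 gf 0.0 F [-0.6  0.5 -0.5] q6 -0.59
tilt [0.0003 0.002 ]
turn az -0.0 = 1 x -0.01 | off [341.3  -0.8  61.7] = 7 x [48.8 -0.1  8.8]
[469.3 331.3 115.6   1.4 204.    0.8]
```

Emit:
apply_moves:
  moves:
    - {"jaw":0.6,"offset":[50,0,0],"rot":[0,0,0]}
    - {"jaw":0.6,"offset":[50,0,0],"rot":[0,0,0]}
    - {"jaw":0.6,"offset":[50,0,0],"rot":[0,0,0]}
    - {"jaw":0.6,"offset":[50,0,0],"rot":[0,0,0]}
    - {"jaw":0.6,"offset":[50,0,0],"rot":[0,0,0]}

```text
time_s: 58.82
eef_pos: [0.5081, 0.2516, 0.1622]
eef_rot: [-0.0, 0.538, 0.843, 0.001]
wrist_force: [0.3, 0.5, -0.1]
opening: 0.601
grasp_force: 0.0
```

Emit:
apply_moves:
  moves:
    - {"jaw":0.6,"offset":[50,-0.8,0],"rot":[0,0,0]}
    - {"jaw":0.6,"offset":[41.3,0,20],"rot":[0,0,0]}
    - {"jaw":0.6,"offset":[0,0,40],"rot":[0,0,0]}
    - {"jaw":0.6,"offset":[0,0,20],"rot":[0,0,0]}
    - {"jaw":0.6,"offset":[0,0,0],"rot":[0,0,0]}

```text
time_s: 59.45
eef_pos: [0.4679, 0.3323, 0.0804]
eef_rot: [-0.002, 0.538, 0.843, -0.001]
wrist_force: [-0.2, -0.4, -0.5]
opening: 0.601
grasp_force: 0.0
```

Emit:
apply_moves:
  moves:
    - {"jaw":0.6,"offset":[0,0,0],"rot":[0,0,0]}
    - {"jaw":0.6,"offset":[0,0,0],"rot":[0,0,0]}
    - {"jaw":0.6,"offset":[0,0,0],"rot":[0,0,0]}
    - {"jaw":0.6,"offset":[0,0,0],"rot":[0,0,0]}
    - {"jaw":0.6,"offset":[0,0,0],"rot":[0,0,0]}

```text
time_s: 60.08
eef_pos: [0.4696, 0.3328, 0.0826]
eef_rot: [-0.0, 0.537, 0.844, 0.001]
wrist_force: [-0.2, 0.3, 0.5]
opening: 0.602
grasp_force: 0.0
```

```bash
python3 - <<'E'
from h import *
plan((469.8,332.8,15.5,25))
E
```

```text
t 60.08 tcp [469.6 332.8  82.6] yaw y-axis 25.1 open 0.602 gf 0.0 F [-0.2  0.3  0.5] q6 -0.03
tilt [0.0007 0.0021]
turn az 0.1 = 1 x 0.06 | off [-0.1  0.1 67.1] = 2 x [-0.   0.1 33.5]
```

Emit:
apply_moves:
  moves:
    - {"jaw":0.6,"offset":[0,0,33],"rot":[0,0,0]}
    - {"jaw":0.6,"offset":[0,0,26.5],"rot":[0,0,0]}
    - {"jaw":0.6,"offset":[0,0,7.5],"rot":[0,0,0]}
    - {"jaw":0.6,"offset":[0,0,0],"rot":[0,0,0]}
    - {"jaw":0.6,"offset":[0,0,0],"rot":[0,0,0]}

```text
time_s: 60.7
eef_pos: [0.4706, 0.3333, 0.0166]
eef_rot: [0.0, 0.537, 0.844, 0.002]
wrist_force: [1.0, 0.2, 0.0]
opening: 0.595
grasp_force: 0.0
```

Emit:
apply_moves:
  moves:
    - {"jaw":0.45,"offset":[0,0,0],"rot":[0,0,0]}
    - {"jaw":0.35,"offset":[0,0,0],"rot":[0,0,0]}
    - {"jaw":0.2,"offset":[0,0,0],"rot":[0,0,0]}
    - {"jaw":0.2,"offset":[0,0,0],"rot":[0,0,0]}
    - {"jaw":0.2,"offset":[0,0,0],"rot":[0,0,0]}

```text
time_s: 61.32
eef_pos: [0.4702, 0.3332, 0.0165]
eef_rot: [0.0, 0.537, 0.844, 0.002]
wrist_force: [-1.2, -0.2, 5.8]
opening: 0.337
grasp_force: 58.7
```

Emit:
apply_moves:
  moves:
    - {"jaw":0.2,"offset":[0,0,-10],"rot":[0,0,0]}
    - {"jaw":0.2,"offset":[0,0,-25],"rot":[0,0,0]}
    - {"jaw":0.2,"offset":[0,0,-40],"rot":[0,0,0]}
    - {"jaw":0.2,"offset":[0,0,-40],"rot":[0,0,0]}
    - {"jaw":0.2,"offset":[0,0,-40],"rot":[0,0,0]}

```text
time_s: 61.95
eef_pos: [0.4694, 0.3325, 0.1722]
eef_rot: [-0.0, 0.537, 0.844, 0.001]
wrist_force: [0.9, 0.0, -0.1]
opening: 0.34
grasp_force: 59.4
```

Emit:
apply_moves:
  moves:
    - {"jaw":0.2,"offset":[0,0,0],"rot":[0,0,8]}
    - {"jaw":0.2,"offset":[0,0,0],"rot":[0,0,8]}
    - {"jaw":0.2,"offset":[0,0,0],"rot":[0,0,9]}
    - {"jaw":0.2,"offset":[0,0,0],"rot":[0,0,0]}
    - {"jaw":0.2,"offset":[0,0,0],"rot":[0,0,0]}

```text
time_s: 62.58
eef_pos: [0.4695, 0.3326, 0.1706]
eef_rot: [-0.001, 0.706, 0.709, 0.001]
wrist_force: [0.1, -0.8, 0.2]
opening: 0.343
grasp_force: 59.4
```

```bash
python3 - <<'E'
from h import *
plan((475.3,-36.2,165,.1))
E
```

```text
t 62.58 tcp [469.5 332.6 170.6] yaw y-axis 0.2 open 0.343 gf 59.4 F [ 0.1 -0.8  0.2] q6 0.4
tilt [0.0006 0.002 ]
turn az 0.1 = 1 x 0.14 | off [-368.8    5.2    5.6] = 7 x [-52.7   0.7   0.8]
```

Emit:
apply_moves:
  moves:
    - {"jaw":0.2,"offset":[-30,0,0],"rot":[0,0,0]}
    - {"jaw":0.2,"offset":[-50,1,0],"rot":[0,0,0]}
    - {"jaw":0.2,"offset":[-50,1,0],"rot":[0,0,0]}
    - {"jaw":0.2,"offset":[-50,1,0],"rot":[0,0,0]}
    - {"jaw":0.2,"offset":[-50,1,0],"rot":[0,0,0]}

```text
time_s: 63.2
eef_pos: [0.4737, 0.1011, 0.1702]
eef_rot: [-0.0, 0.706, 0.708, 0.001]
wrist_force: [0.5, -0.1, 0.0]
opening: 0.335
grasp_force: 59.4
```

Emit:
apply_moves:
  moves:
    - {"jaw":0.2,"offset":[-50,1,0],"rot":[0,0,0]}
    - {"jaw":0.2,"offset":[-50,0,0],"rot":[0,0,0]}
    - {"jaw":0.2,"offset":[-39,0,0],"rot":[0,0,0]}
    - {"jaw":0.2,"offset":[0,0,35],"rot":[0,0,0]}
    - {"jaw":0.2,"offset":[0,0,25],"rot":[0,0,0]}

```text
time_s: 63.82
eef_pos: [0.4747, -0.037, 0.1089]
eef_rot: [-0.001, 0.706, 0.708, 0.001]
wrist_force: [-0.1, 0.3, -0.2]
opening: 0.336
grasp_force: 59.4
```

Emit:
apply_moves:
  moves:
    - {"jaw":0.2,"offset":[0,0,0],"rot":[0,0,0]}
    - {"jaw":0.2,"offset":[0,0,0],"rot":[0,0,0]}
    - {"jaw":0.2,"offset":[0,0,0],"rot":[0,0,0]}
    - {"jaw":0.2,"offset":[0,0,0],"rot":[0,0,0]}
    - {"jaw":0.2,"offset":[0,0,0],"rot":[0,0,0]}

```text
time_s: 64.45
eef_pos: [0.4752, -0.0363, 0.1101]
eef_rot: [-0.0, 0.707, 0.708, 0.001]
wrist_force: [-0.5, -0.4, -1.0]
opening: 0.338
grasp_force: 59.4
```

```bash
python3 - <<'E'
from h import *
plan((475.3,-36.2,70,.1))
E
```

```text
t 64.45 tcp [475.2 -36.3 110.1] yaw y-axis 0.1 open 0.338 gf 59.4 F [-0.5 -0.4 -1. ] q6 -0.33
tilt [0.0013 0.0017]
turn az -0.0 = 1 x -0.02 | off [ 0.1  0.1 40.1] = 1 x [ 0.1  0.1 40.1]
```

Emit:
apply_moves:
  moves:
    - {"jaw":0.2,"offset":[0,0,20],"rot":[0,0,0]}
    - {"jaw":0.2,"offset":[0,0,13],"rot":[0,0,0]}
    - {"jaw":0.2,"offset":[0,0,4],"rot":[0,0,0]}
    - {"jaw":0.2,"offset":[0,0,1.5],"rot":[0,0,0]}
    - {"jaw":0.2,"offset":[0,0,0.8],"rot":[0,0,0]}

```text
time_s: 65.08
eef_pos: [0.4753, -0.0363, 0.0707]
eef_rot: [-0.0, 0.707, 0.708, 0.001]
wrist_force: [-0.8, -0.8, 0.0]
opening: 0.339
grasp_force: 59.4
```

Emit:
apply_moves:
  moves:
    - {"jaw":0.2,"offset":[0,0,0.8],"rot":[0,0,0]}
    - {"jaw":0.2,"offset":[0,0,0.5],"rot":[0,0,0]}
    - {"jaw":0.2,"offset":[0,0,0],"rot":[0,0,0]}
    - {"jaw":0.2,"offset":[0,0,0],"rot":[0,0,0]}
    - {"jaw":0.2,"offset":[0,0,0],"rot":[0,0,0]}

```text
time_s: 65.7
eef_pos: [0.4751, -0.0363, 0.0692]
eef_rot: [-0.0, 0.707, 0.707, 0.001]
wrist_force: [-0.1, 0.1, -0.6]
opening: 0.338
grasp_force: 59.4
```

Emit:
apply_moves:
  moves:
    - {"jaw":0.2,"offset":[0,0,0.5],"rot":[0,0,0]}
    - {"jaw":0.2,"offset":[0,0,0.5],"rot":[0,0,0]}
    - {"jaw":0.2,"offset":[0,0,0],"rot":[0,0,0]}
    - {"jaw":0.2,"offset":[0,0,0],"rot":[0,0,0]}
    - {"jaw":0.2,"offset":[0,0,0],"rot":[0,0,0]}

```text
time_s: 66.32
eef_pos: [0.4754, -0.0363, 0.0686]
eef_rot: [-0.0, 0.707, 0.708, 0.001]
wrist_force: [-1.6, 0.5, 5.5]
opening: 0.337
grasp_force: 59.9
```

Emit:
apply_moves:
  moves:
    - {"jaw":0.4,"offset":[0,-0.3,0],"rot":[0,0,0]}
    - {"jaw":0.5,"offset":[0,0,0],"rot":[0,0,0]}
    - {"jaw":0.55,"offset":[0,0,0],"rot":[0,0,0]}
    - {"jaw":0.55,"offset":[0,0,0],"rot":[0,0,0]}
    - {"jaw":0.55,"offset":[0,0,-25],"rot":[0,0,0]}

```text
time_s: 66.95
eef_pos: [0.473, -0.0357, 0.0916]
eef_rot: [-0.003, 0.707, 0.707, -0.0]
wrist_force: [-0.9, 0.1, 0.6]
opening: 0.552
grasp_force: 0.0
```

Emit:
apply_moves:
  moves:
    - {"jaw":0.55,"offset":[0,0,-40],"rot":[0,0,0]}
    - {"jaw":0.55,"offset":[-40,0,-30],"rot":[0,0,0]}
    - {"jaw":0.55,"offset":[-50,0,0],"rot":[0,0,0]}
    - {"jaw":0.55,"offset":[-50,0,0],"rot":[0,0,0]}
    - {"jaw":0.55,"offset":[0,0,0],"rot":[0,0,0]}

```text
time_s: 67.58
eef_pos: [0.4748, -0.1796, 0.1631]
eef_rot: [0.0, 0.708, 0.706, 0.001]
wrist_force: [-0.1, 0.2, -0.2]
opening: 0.552
grasp_force: 0.0
```

```bash
python3 - <<'E'
from h import *
for c in("top","scene"):
    im,d=ctrl.camera(c); P=full(c,d)
    Q=P[(P[:,0]>320)&(P[:,0]<440)&(P[:,1]>172)&(P[:,1]<290)&(P[:,2]>(21 if c=="top" else 24))]
    print(c,len(Q),np.median(Q,0).round(1),rect(Q),np.round(fit_egg(Q,np.median(Q,0),False,26,40),1))
    if c=="top": save(np.hstack([cv2.resize(im[150:270,240:330],None,fx=4.2,fy=4.2,interpolation=cv2.INTER_CUBIC),cv2.resize(im[215:315,150:240],None,fx=4.2,fy=5.04,interpolation=cv2.INTER_CUBIC)]),'t8.png')
state()
E
```

```text
top 157 [342.9 214.   36.5] (array([358.5, 196.6]), array([149.3,  70.7]), -40.75) [ 3.402e+02  2.157e+02  5.000e+00 -2.000e-01  1.460e+02  9.000e-01]
scene 132 [349.  218.2  37.1] (array([354.2, 206.7]), array([62.4, 32.7]), -38.53) [339.6 212.4  10.9   2.5 130.    1.1]
t 67.67 tcp [ 474.5 -176.4  162.4] yaw y-axis -0.0 open 0.55 gf 0.0 F [-0.3  0.5  0.1] q6 -0.59
```

View pics/t8.png

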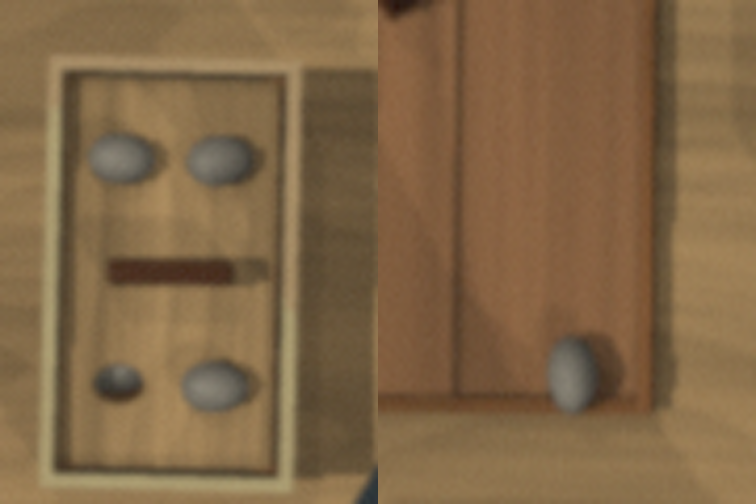

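Emit:
apply_moves:
  moves:
    - {"jaw":0.55,"offset":[55,0,0],"rot":[0,0,0]}
    - {"jaw":0.55,"offset":[55,0,0],"rot":[0,0,0]}
    - {"jaw":0.55,"offset":[55,0,0],"rot":[0,0,0]}
    - {"jaw":0.55,"offset":[55,0,0],"rot":[0,0,0]}
    - {"jaw":0.55,"offset":[55,0,0],"rot":[0,0,0]}

```text
time_s: 68.3
eef_pos: [0.4734, 0.1018, 0.1634]
eef_rot: [-0.001, 0.706, 0.708, 0.001]
wrist_force: [1.2, -1.1, -0.1]
opening: 0.553
grasp_force: 0.0
```

Emit:
apply_moves:
  moves:
    - {"jaw":0.55,"offset":[50,-20,0],"rot":[0,0,0]}
    - {"jaw":0.55,"offset":[20,-50,0],"rot":[0,0,0]}
    - {"jaw":0.55,"offset":[0,0,0],"rot":[0,0,10.2]}
    - {"jaw":0.55,"offset":[0,0,0],"rot":[0,0,10.2]}
    - {"jaw":0.5,"offset":[0,0,0],"rot":[0,0,10.2]}

```text
time_s: 68.92
eef_pos: [0.4031, 0.1699, 0.1633]
eef_rot: [-0.001, 0.869, 0.495, 0.001]
wrist_force: [0.1, -0.1, 0.2]
opening: 0.499
grasp_force: 0.0
```

Emit:
apply_moves:
  moves:
    - {"jaw":0.5,"offset":[0,0,0],"rot":[0,0,10.2]}
    - {"jaw":0.5,"offset":[0,0,0],"rot":[0,0,10.2]}
    - {"jaw":0.5,"offset":[0,0,0],"rot":[0,0,10.2]}
    - {"jaw":0.5,"offset":[0,0,0],"rot":[0,0,10.2]}
    - {"jaw":0.5,"offset":[0,0,0],"rot":[0,0,10.2]}

```text
time_s: 69.55
eef_pos: [0.4033, 0.1697, 0.1632]
eef_rot: [-0.001, 0.997, 0.072, -0.0]
wrist_force: [0.7, -0.7, -0.7]
opening: 0.502
grasp_force: 0.0
```

```bash
python3 - <<'E'
from h import *
plan((342.5,214.2,90,-82.3))
E
```

```text
t 69.55 tcp [403.3 169.7 163.2] yaw y-axis -81.8 open 0.502 gf 0.0 F [ 0.7 -0.7 -0.7] q6 1.55
tilt [-0.0002  0.0022]
turn az 0.5 = 1 x 0.55 | off [-54.2 -52.3  73.2] = 2 x [-27.1 -26.1  36.6]
```

Emit:
apply_moves:
  moves:
    - {"jaw":0.5,"offset":[-27.1,-26.1,0],"rot":[0,0,0.5]}
    - {"jaw":0.5,"offset":[-27.1,-26.1,20],"rot":[0,0,0]}
    - {"jaw":0.5,"offset":[0,0,40],"rot":[0,0,0]}
    - {"jaw":0.5,"offset":[0,0,23],"rot":[0,0,0]}
    - {"jaw":0.5,"offset":[0,0,0],"rot":[0,0,0]}

```text
time_s: 70.18
eef_pos: [0.3407, 0.213, 0.079]
eef_rot: [-0.001, 0.998, 0.07, -0.002]
wrist_force: [-0.1, -0.4, -0.1]
opening: 0.499
grasp_force: 0.0
```

Emit:
apply_moves:
  moves:
    - {"jaw":0.5,"offset":[0,0,0],"rot":[0,0,0]}
    - {"jaw":0.5,"offset":[0,0,0],"rot":[0,0,0]}
    - {"jaw":0.5,"offset":[0,0,0],"rot":[0,0,0]}
    - {"jaw":0.5,"offset":[0,0,0],"rot":[0,0,0]}
    - {"jaw":0.5,"offset":[0,0,0],"rot":[0,0,0]}

```text
time_s: 70.8
eef_pos: [0.3435, 0.2126, 0.0807]
eef_rot: [-0.001, 0.998, 0.069, 0.0]
wrist_force: [1.3, -0.3, 0.3]
opening: 0.504
grasp_force: 0.0
```

```bash
python3 - <<'E'
from h import *
plan((342.5,214.2,17,-82.3))
E
```

```text
t 70.8 tcp [343.5 212.6  80.7] yaw y-axis -82.0 open 0.504 gf 0.0 F [ 1.3 -0.3  0.3] q6 1.69
tilt [0.0008 0.0021]
turn az 0.3 = 1 x 0.25 | off [-0.8 -1.7 63.7] = 2 x [-0.4 -0.9 31.8]
```

Emit:
apply_moves:
  moves:
    - {"jaw":0.5,"offset":[-0.8,-1.7,20],"rot":[0,0,0]}
    - {"jaw":0.5,"offset":[0,0,25],"rot":[0,0,0]}
    - {"jaw":0.5,"offset":[0,0,13],"rot":[0,0,0]}
    - {"jaw":0.5,"offset":[0,0,5.5],"rot":[0,0,0]}
    - {"jaw":0.5,"offset":[0,0,0],"rot":[0,0,0]}

```text
time_s: 71.42
eef_pos: [0.3425, 0.2143, 0.0171]
eef_rot: [-0.001, 0.998, 0.069, 0.0]
wrist_force: [-0.4, -0.2, 1.4]
opening: 0.498
grasp_force: 0.0
```

Emit:
apply_moves:
  moves:
    - {"jaw":0.4,"offset":[0,0,0],"rot":[0,0,0]}
    - {"jaw":0.35,"offset":[0,0,0],"rot":[0,0,0]}
    - {"jaw":0.2,"offset":[0,0,0],"rot":[0,0,0]}
    - {"jaw":0.2,"offset":[0,0,0],"rot":[0,0,0]}
    - {"jaw":0.2,"offset":[0,0,0],"rot":[0,0,0]}

```text
time_s: 72.05
eef_pos: [0.343, 0.2146, 0.0178]
eef_rot: [-0.001, 0.998, 0.069, 0.001]
wrist_force: [-1.0, -0.2, 6.3]
opening: 0.337
grasp_force: 58.7
```

```bash
python3 - <<'E'
from h import *
state()
E
```

```text
t 72.05 tcp [343.  214.6  17.8] yaw y-axis -82.0 open 0.337 gf 58.7 F [-1.  -0.2  6.3] q6 1.69
```

Emit:
apply_moves:
  moves:
    - {"jaw":0.2,"offset":[0,0,-10],"rot":[0,0,0]}
    - {"jaw":0.2,"offset":[0,0,-25],"rot":[0,0,0]}
    - {"jaw":0.2,"offset":[0,0,-40],"rot":[0,0,0]}
    - {"jaw":0.2,"offset":[0,0,-40],"rot":[0,0,0]}
    - {"jaw":0.2,"offset":[0,0,-40],"rot":[0,0,0]}

```text
time_s: 72.68
eef_pos: [0.342, 0.2139, 0.1739]
eef_rot: [-0.001, 0.998, 0.069, 0.001]
wrist_force: [0.3, -0.6, -0.5]
opening: 0.343
grasp_force: 59.5
```

Emit:
apply_moves:
  moves:
    - {"jaw":0.2,"offset":[45,20,0],"rot":[0,0,0]}
    - {"jaw":0.2,"offset":[0,0,0],"rot":[0,0,-10.2]}
    - {"jaw":0.2,"offset":[0,0,0],"rot":[0,0,-10.2]}
    - {"jaw":0.2,"offset":[0,0,0],"rot":[0,0,-10.2]}
    - {"jaw":0.2,"offset":[0,0,0],"rot":[0,0,-10.2]}

```text
time_s: 73.3
eef_pos: [0.3895, 0.2004, 0.1725]
eef_rot: [-0.001, 0.91, 0.415, 0.001]
wrist_force: [-0.4, -0.8, -0.5]
opening: 0.339
grasp_force: 59.5
```

Emit:
apply_moves:
  moves:
    - {"jaw":0.2,"offset":[0,0,0],"rot":[0,0,-10.2]}
    - {"jaw":0.2,"offset":[0,0,0],"rot":[0,0,-10.3]}
    - {"jaw":0.2,"offset":[0,0,0],"rot":[0,0,-10.4]}
    - {"jaw":0.2,"offset":[0,0,0],"rot":[0,0,-10.4]}
    - {"jaw":0.2,"offset":[0,0,0],"rot":[0,0,0]}

```text
time_s: 73.92
eef_pos: [0.3895, 0.2004, 0.1725]
eef_rot: [-0.0, 0.707, 0.707, 0.001]
wrist_force: [-0.1, 0.5, 0.6]
opening: 0.344
grasp_force: 59.5
```

```bash
python3 - <<'E'
from h import *
plan((475.3,24.8,165,.1))
E
```

```text
t 73.92 tcp [389.5 200.4 172.5] yaw y-axis -0.0 open 0.344 gf 59.5 F [-0.1  0.5  0.6] q6 0.2
tilt [0.0009 0.0021]
turn az -0.1 = 1 x -0.12 | off [-175.8   85.5    7.5] = 4 x [-43.9  21.4   1.9]
```

Emit:
apply_moves:
  moves:
    - {"jaw":0.2,"offset":[-35,17,0],"rot":[0,0,0]}
    - {"jaw":0.2,"offset":[-50,24,0],"rot":[0,0,0]}
    - {"jaw":0.2,"offset":[-50,24,0],"rot":[0,0,0]}
    - {"jaw":0.2,"offset":[-40.8,20.5,0],"rot":[0,0,0]}
    - {"jaw":0.2,"offset":[0,0,35],"rot":[0,0,0]}

```text
time_s: 74.55
eef_pos: [0.4794, 0.0214, 0.1394]
eef_rot: [0.003, 0.71, 0.704, 0.003]
wrist_force: [0.4, 1.2, -1.1]
opening: 0.342
grasp_force: 59.5
```

Emit:
apply_moves:
  moves:
    - {"jaw":0.2,"offset":[0,0,25],"rot":[0,0,0]}
    - {"jaw":0.2,"offset":[0,0,0],"rot":[0,0,0]}
    - {"jaw":0.2,"offset":[0,0,0],"rot":[0,0,0]}
    - {"jaw":0.2,"offset":[0,0,0],"rot":[0,0,0]}
    - {"jaw":0.2,"offset":[0,0,0],"rot":[0,0,0]}

```text
time_s: 75.18
eef_pos: [0.476, 0.0249, 0.1127]
eef_rot: [0.0, 0.707, 0.707, 0.001]
wrist_force: [0.7, -0.4, -0.3]
opening: 0.341
grasp_force: 59.5
```

```bash
python3 - <<'E'
from h import *
plan((475.3,24.8,71,.1))
E
```

```text
t 75.17 tcp [476.   24.9 112.7] yaw y-axis 0.1 open 0.341 gf 59.5 F [ 0.7 -0.4 -0.3] q6 -0.2
tilt [0.0023 0.0016]
turn az -0.0 = 1 x -0.04 | off [-0.1 -0.7 41.7] = 1 x [-0.1 -0.7 41.7]
```

Expected contact near 70 (picked at 17.5).

Emit:
apply_moves:
  moves:
    - {"jaw":0.2,"offset":[0,-0.6,20],"rot":[0,0,0]}
    - {"jaw":0.2,"offset":[0,0,14],"rot":[0,0,0]}
    - {"jaw":0.2,"offset":[0,0,4],"rot":[0,0,0]}
    - {"jaw":0.2,"offset":[0,0,1.5],"rot":[0,0,0]}
    - {"jaw":0.2,"offset":[0,0,0.8],"rot":[0,0,0]}

```text
time_s: 75.8
eef_pos: [0.4752, 0.0249, 0.0718]
eef_rot: [-0.0, 0.707, 0.707, 0.001]
wrist_force: [-1.0, 0.1, -0.1]
opening: 0.346
grasp_force: 59.5
```

Emit:
apply_moves:
  moves:
    - {"jaw":0.2,"offset":[0,0,0.8],"rot":[0,0,0]}
    - {"jaw":0.2,"offset":[0,0,0.5],"rot":[0,0,0]}
    - {"jaw":0.2,"offset":[0,0,0],"rot":[0,0,0]}
    - {"jaw":0.2,"offset":[0,0,0],"rot":[0,0,0]}
    - {"jaw":0.2,"offset":[0,0,0],"rot":[0,0,0]}

```text
time_s: 76.42
eef_pos: [0.4751, 0.0248, 0.0703]
eef_rot: [-0.0, 0.707, 0.707, 0.001]
wrist_force: [0.7, -1.3, 2.2]
opening: 0.344
grasp_force: 59.7
```

Emit:
apply_moves:
  moves:
    - {"jaw":0.2,"offset":[0,0,0.4],"rot":[0,0,0]}
    - {"jaw":0.2,"offset":[0,0,0.4],"rot":[0,0,0]}
    - {"jaw":0.2,"offset":[0,0,0],"rot":[0,0,0]}
    - {"jaw":0.2,"offset":[0,0,0],"rot":[0,0,0]}
    - {"jaw":0.2,"offset":[0,0,0],"rot":[0,0,0]}

```text
time_s: 77.05
eef_pos: [0.4753, 0.0247, 0.0698]
eef_rot: [-0.0, 0.707, 0.708, 0.001]
wrist_force: [0.3, -1.9, 5.5]
opening: 0.342
grasp_force: 60.1
```

Emit:
apply_moves:
  moves:
    - {"jaw":0.2,"offset":[-0.6,0,0],"rot":[0,0,0]}
    - {"jaw":0.4,"offset":[0,0,0],"rot":[0,0,0]}
    - {"jaw":0.5,"offset":[0,0,0],"rot":[0,0,0]}
    - {"jaw":0.55,"offset":[0,0,0],"rot":[0,0,0]}
    - {"jaw":0.55,"offset":[0,0,-25],"rot":[0,0,0]}

```text
time_s: 77.68
eef_pos: [0.4728, 0.0247, 0.0927]
eef_rot: [-0.003, 0.707, 0.707, -0.0]
wrist_force: [-0.3, 0.4, -0.2]
opening: 0.546
grasp_force: 0.0
```

Emit:
apply_moves:
  moves:
    - {"jaw":0.55,"offset":[0,0,-45],"rot":[0,0,0]}
    - {"jaw":0.55,"offset":[0,0,-45],"rot":[0,0,0]}
    - {"jaw":0.55,"offset":[-50,-10,0],"rot":[0,0,0]}
    - {"jaw":0.55,"offset":[-55,-10,0],"rot":[0,0,0]}
    - {"jaw":0.55,"offset":[-55,0,0],"rot":[0,0,0]}

```text
time_s: 78.3
eef_pos: [0.4543, -0.137, 0.1841]
eef_rot: [-0.0, 0.706, 0.708, 0.001]
wrist_force: [0.9, 0.5, 0.3]
opening: 0.552
grasp_force: 0.0
```

Emit:
apply_moves:
  moves:
    - {"jaw":0.55,"offset":[-50,0,0],"rot":[0,0,0]}
    - {"jaw":0.55,"offset":[0,0,0],"rot":[0,0,0]}
    - {"jaw":0.55,"offset":[0,0,0],"rot":[0,0,0]}
    - {"jaw":0.55,"offset":[0,0,0],"rot":[0,0,0]}
    - {"jaw":0.55,"offset":[0,0,0],"rot":[0,0,0]}

```text
time_s: 78.92
eef_pos: [0.4551, -0.1848, 0.1838]
eef_rot: [-0.001, 0.706, 0.708, 0.001]
wrist_force: [-0.2, 0.0, -0.5]
opening: 0.554
grasp_force: 0.0
```

```bash
python3 - <<'E'
from h import *
for c in("top","scene"):
    im,d=ctrl.camera(c); P=full(c,d)
    for x in(475.5,615.5):
        for y in(23.8,-36.2): print(c,np.round(fit_egg(P,(x,y),False,78.5,26),1))
    Q=P[(abs(P[:,0]-546)<119)&(abs(P[:,1]+6.5)<64)&(abs(P[:,2]-68)<5)]
    print([np.median(Q[(np.sign(Q[:,0]-546)==a)&(np.sign(Q[:,1]+6.5)==b),2]).round(1) for a in(-1,1) for b in(-1,1)])
    if c=="top": save(cv2.resize(im[90:310,110:400],None,fx=2.7,fy=2.7,interpolation=cv2.INTER_CUBIC),'t9.png')
state()
E
```

```text
top [476.9  21.3  97.6  -1.7 177.    1.2]
top [476.6 -34.7  89.2  -1.2 171.    1.1]
top [617.1  25.4  95.   -1.3 185.    1.3]
top [616.7 -34.9  96.3  -2.  187.    1.4]
[np.float64(67.1), np.float64(67.0), np.float64(67.2), np.float64(67.3)]
scene [474.8  22.  141.9   0.9 193.    2.1]
scene [474.7 -36.5  96.3   1.2 167.    1.4]
scene [615.3  25.  127.7   0.9 204.    1.6]
scene [ 6.154e+02 -3.590e+01  1.234e+02  5.000e-01  2.100e+02  1.900e+00]
[np.float64(70.3), np.float64(70.4), np.float64(70.2), np.float64(70.2)]
t 79.03 tcp [ 455.1 -185.1  183.9] yaw y-axis 0.1 open 0.549 gf 0.0 F [-0.3  0.4  0.7] q6 -0.63
```

View pics/t9.png

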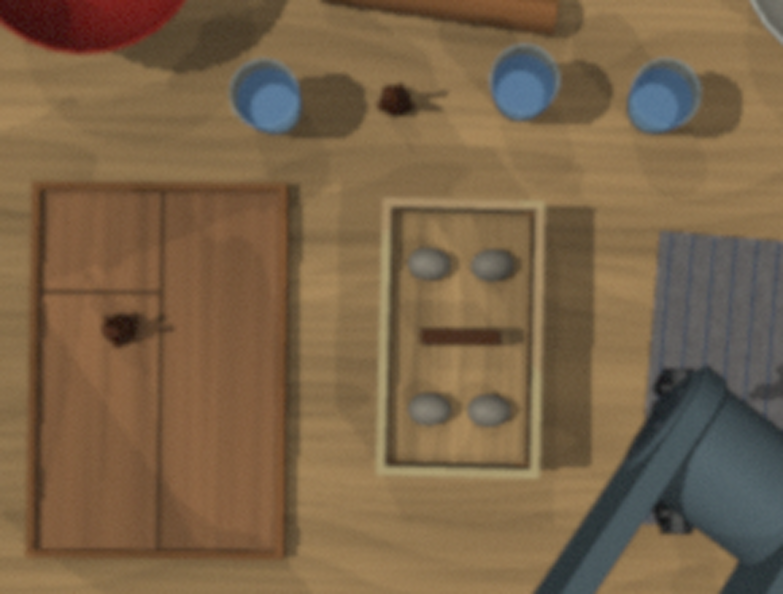

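```bash
python3 - <<'E'
from h import *
acc=[]
for i in range(6):
    im,d=ctrl.camera("top"); acc.append(full("top",d))
P=np.vstack(acc)
for x,y in((476,24.5),(476,-35.5),(616,24.5),(616,-35.5)):
    Q=P[(abs(P[:,0]-x-1)<16)&(abs(P[:,1]-y)<30)]
    print((x,y),[round(float(np.percentile(Q[abs(Q[:,1]-y-t)<2.5,2],90)),1) for t in range(-24,25,4)], np.round(fit_egg(P,(x,y),False,78.5,26),1))
E
```

```text
(476, 24.5) [81.8, 87.0, 91.2, 93.8, 94.6, 94.7, 95.3, 93.5, 92.0, 88.8, 85.7, 69.7, 70.5] [ 476.9   21.6   92.    -1.4 1069.     1.2]
(476, -35.5) [70.8, 80.4, 88.8, 91.5, 93.1, 94.1, 95.3, 94.8, 93.1, 91.2, 89.4, 82.4, 70.4] [ 476.7  -34.9   90.4   -1.3 1077.     1.3]
(616, 24.5) [71.0, 77.4, 86.9, 89.8, 93.4, 94.6, 95.2, 94.6, 94.5, 93.3, 91.1, 85.0, 70.6] [ 616.9   26.2   89.5   -1.1 1062.     1.3]
(616, -35.5) [70.3, 81.8, 87.9, 91.2, 92.3, 94.0, 94.2, 94.6, 94.4, 93.6, 89.7, 82.6, 70.2] [ 616.7  -34.9   99.9   -1.3 1071.     1.2]
```

Emit:
apply_moves:
  moves:
    - {"jaw":0.5,"offset":[50,5,0],"rot":[0,0,0]}
    - {"jaw":0.5,"offset":[55,5,0],"rot":[0,0,0]}
    - {"jaw":0.5,"offset":[55,5,0],"rot":[0,0,0]}
    - {"jaw":0.5,"offset":[46.7,5,0],"rot":[0,0,0]}
    - {"jaw":0.5,"offset":[0,0,40],"rot":[0,0,0]}

```text
time_s: 79.95
eef_pos: [0.4776, 0.0234, 0.1468]
eef_rot: [0.002, 0.705, 0.709, 0.003]
wrist_force: [0.3, -1.6, -1.7]
opening: 0.501
grasp_force: 0.0
```

Emit:
apply_moves:
  moves:
    - {"jaw":0.5,"offset":[0,0,30],"rot":[0,0,0]}
    - {"jaw":0.5,"offset":[0,0,0],"rot":[0,0,0]}
    - {"jaw":0.5,"offset":[0,0,0],"rot":[0,0,0]}
    - {"jaw":0.5,"offset":[0,0,0],"rot":[0,0,0]}
    - {"jaw":0.5,"offset":[0,0,0],"rot":[0,0,0]}

```text
time_s: 80.58
eef_pos: [0.4756, 0.0206, 0.1154]
eef_rot: [0.0, 0.707, 0.707, 0.001]
wrist_force: [0.8, -0.5, 0.0]
opening: 0.497
grasp_force: 0.0
```

```bash
python3 - <<'E'
from h import *
plan((475.2,21.6,69,.1))
E
```

```text
t 80.58 tcp [475.6  20.6 115.4] yaw y-axis 0.0 open 0.497 gf 0.0 F [ 0.8 -0.5  0. ] q6 -0.21
tilt [0.0025 0.0016]
turn az -0.1 = 1 x -0.05 | off [ 1.  -0.4 46.4] = 1 x [ 1.  -0.4 46.4]
```

Emit:
apply_moves:
  moves:
    - {"jaw":0.5,"offset":[1,-0.4,25],"rot":[0,0,0]}
    - {"jaw":0.5,"offset":[0,0,15],"rot":[0,0,0]}
    - {"jaw":0.5,"offset":[0,0,6],"rot":[0,0,0]}
    - {"jaw":0.5,"offset":[0,0,0],"rot":[0,0,0]}
    - {"jaw":0.5,"offset":[0,0,0],"rot":[0,0,0]}

```text
time_s: 81.2
eef_pos: [0.4749, 0.0219, 0.0689]
eef_rot: [-0.0, 0.707, 0.707, 0.001]
wrist_force: [0.2, 0.0, -1.0]
opening: 0.502
grasp_force: 0.0
```

Emit:
apply_moves:
  moves:
    - {"jaw":0.4,"offset":[0,0,0],"rot":[0,0,0]}
    - {"jaw":0.3,"offset":[0,0,0],"rot":[0,0,0]}
    - {"jaw":0.2,"offset":[0,0,0],"rot":[0,0,0]}
    - {"jaw":0.2,"offset":[0,0,0],"rot":[0,0,0]}
    - {"jaw":0.2,"offset":[0,0,0],"rot":[0,0,0]}

```text
time_s: 81.82
eef_pos: [0.4751, 0.0219, 0.0688]
eef_rot: [0.0, 0.707, 0.708, 0.001]
wrist_force: [1.7, 0.7, 5.3]
opening: 0.342
grasp_force: 59.3
```

Emit:
apply_moves:
  moves:
    - {"jaw":0.2,"offset":[0,0,-5],"rot":[0,0,0]}
    - {"jaw":0.2,"offset":[0,0,-3],"rot":[0,0,0]}
    - {"jaw":0.2,"offset":[3.2,0,0],"rot":[0,0,0]}
    - {"jaw":0.2,"offset":[0,0,0],"rot":[0,0,0]}
    - {"jaw":0.2,"offset":[0,0,4],"rot":[0,0,0]}

```text
time_s: 82.45
eef_pos: [0.4745, 0.0253, 0.0722]
eef_rot: [-0.0, 0.707, 0.708, 0.001]
wrist_force: [0.7, 0.1, -0.6]
opening: 0.34
grasp_force: 59.2
```

Emit:
apply_moves:
  moves:
    - {"jaw":0.2,"offset":[0,0,2],"rot":[0,0,0]}
    - {"jaw":0.2,"offset":[0,0,1],"rot":[0,0,0]}
    - {"jaw":0.2,"offset":[0,0,0.5],"rot":[0,0,0]}
    - {"jaw":0.2,"offset":[0,0,0],"rot":[0,0,0]}
    - {"jaw":0.2,"offset":[0,0,0],"rot":[0,0,0]}

```text
time_s: 83.08
eef_pos: [0.4749, 0.0249, 0.0694]
eef_rot: [-0.0, 0.707, 0.708, 0.001]
wrist_force: [-0.7, -1.1, 5.6]
opening: 0.338
grasp_force: 59.9
```

Contact again; release, lift and check.

Emit:
apply_moves:
  moves:
    - {"jaw":0.36,"offset":[0,0,0],"rot":[0,0,0]}
    - {"jaw":0.42,"offset":[0,0,0],"rot":[0,0,0]}
    - {"jaw":0.5,"offset":[0,0,0],"rot":[0,0,0]}
    - {"jaw":0.5,"offset":[0,0,0],"rot":[0,0,0]}
    - {"jaw":0.5,"offset":[0,0,-25],"rot":[0,0,0]}

```text
time_s: 83.7
eef_pos: [0.4724, 0.0256, 0.0922]
eef_rot: [-0.003, 0.707, 0.707, -0.0]
wrist_force: [0.3, -0.5, -1.2]
opening: 0.497
grasp_force: 0.0
```

Emit:
apply_moves:
  moves:
    - {"jaw":0.55,"offset":[0,0,-45],"rot":[0,0,0]}
    - {"jaw":0.55,"offset":[0,0,-45],"rot":[0,0,0]}
    - {"jaw":0.55,"offset":[-50,-10,0],"rot":[0,0,0]}
    - {"jaw":0.55,"offset":[-55,-10,0],"rot":[0,0,0]}
    - {"jaw":0.55,"offset":[-55,0,0],"rot":[0,0,0]}

```text
time_s: 84.32
eef_pos: [0.4539, -0.1361, 0.1837]
eef_rot: [-0.0, 0.706, 0.708, 0.001]
wrist_force: [2.3, 0.2, 0.2]
opening: 0.55
grasp_force: 0.0
```

Emit:
apply_moves:
  moves:
    - {"jaw":0.55,"offset":[-50,0,0],"rot":[0,0,0]}
    - {"jaw":0.55,"offset":[0,0,0],"rot":[0,0,0]}
    - {"jaw":0.55,"offset":[0,0,0],"rot":[0,0,0]}
    - {"jaw":0.55,"offset":[0,0,0],"rot":[0,0,0]}
    - {"jaw":0.55,"offset":[0,0,0],"rot":[0,0,0]}

```text
time_s: 84.95
eef_pos: [0.4547, -0.1839, 0.1834]
eef_rot: [-0.001, 0.706, 0.708, 0.001]
wrist_force: [-0.4, -0.2, 0.6]
opening: 0.553
grasp_force: 0.0
```

```bash
python3 - <<'E'
from h import *
P=np.vstack([full("top",ctrl.camera("top")[1]) for i in range(4)])
for x,y in((476,24.5),(476,-35.5),(616,24.5),(616,-35.5)): print(np.round(fit_egg(P,(x,y),False,78.5,26),1))
E
```

```text
[476.6  23.8  96.1  -1.2 717.    1.2]
[476.6 -34.6  89.6  -1.5 719.    1.4]
[616.7  26.2  90.9  -1.2 718.    1.4]
[616.5 -34.9 101.4  -1.4 708.    1.2]
```

All four small eggs are seated within about 2 mm of their nests; hand in.

```bash
python3 -c "
from bench import ctrl
print(ctrl.hand_in())"
```

```text
the job is handed in; nothing more can be done
None
```

The job is handed in: the tray is back level in the box over both large eggs in their nests, and all four small eggs lie in the tray's nests, with the bunnies and tumblers left where they stood (about 85 s of 210 s used; no verdict was returned).

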